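# Cup under the spout, cell shutter held at the line

## Task

I need the four small cells out of the dispenser for the twin meter. Turn the blue square cup, which stands mouth-down on the desk, mouth-up and stand it on the desk under the lip of the dispenser's spout, then let go of it. Then pull the spring-loaded shutter out by its red handle until the white front edge of its carriage is on the red line, and hold it there while all four cells run out into the cup; finish still holding the shutter at the red line, and leave the other things on the desk alone.

Things in the scene. Friction and masses are not known exactly. Their poses are not given: they have to be found in the camera images.
- cup: blue plastic square cup, 64 x 64 mm outside, 46 mm tall, walls 2.5 mm, floor 5 mm, 70 g; origin at the centre of its closed underside, z axis out of the mouth, x and y square to its sides. Starts mouth-down (z axis down, origin 46 mm up). Fixed behind, from x 0.55 m: a synth 0.1 m high (y 0.28 to 0.58), a meter 0.24 m high (y -0.04 to 0.1).
- dispenser: grey fixed dispenser; origin on the desk under its magazine, z up; spout points to its -y, shutter rail to its +y. Magazine 67 mm in x, 26 in y, top 163 mm high, clear window at -x. Stand below it: x +-32, y -32 to +14 mm. Base plate 78 mm wide, 6 thick, y -30 to +175. Rail 44 mm wide, top 99 mm high, y +13 to +168, with an end stop 115 mm high.
- spout (a point): middle of the spout's lip, dispenser y -78 mm, 58 mm above the desk; dispenser's axes. Open spout, 53 mm wide, cheeks 18.5 mm high, floor 3 mm thick, rising 18 degrees to +y; it overhangs the stand by 46 mm. Cells leave it lying along x and fall within 50 mm beyond the lip: a cup with its middle about 22 mm beyond (-y), its near wall under the lip, catches them.
- shutter (a joint): travel of the spring-loaded shutter, m: 0 shut, grows as it is pulled to the dispenser's +y, stop at 0.058. The white edge is on the red line at 0.035. The spring pulls back with 3.2 N at 0 and 6.3 N at 0.035; let go, it slides shut. Cells start to drop at about 0.013 and all run out within about a second while it stays open.
- handle (a point): middle of the red upright handle's upper part, on the shutter's black carriage, 142 mm above the desk; shut: dispenser x 0, y +85 mm; dispenser's axes. Handle 26 mm wide in x, 11 mm thick in y, from 111 to 155 mm above the desk; 55 mm free on either side along y, all free along x.
- pointer (a point): white front (+y) edge of the carriage, at rail height, moves with the shutter
- red_line (a point): middle of the red line across the rail, at dispenser y +132 mm, 99 mm above the desk (fixed)
- cell1: lowest of four AAA cells, black with a copper-coloured end, 10.5 mm diameter, 44 mm long, 12 g; origin at its middle, lies along its own x axis; starts in the magazine, 111 mm above the desk
- cell2: second cell from below, the same
- cell3: third cell from below, the same
- cell4: top cell, the same
- pliers: black-handled pliers lying on the left of the desk, 47 x 141 x 13 mm, loose; leave alone. Origin under its middle
- probe: thin black test probe, 14 x 128 x 14 mm, lying near the desk's front edge on the right, loose; leave alone. Origin under its middle
- tape: roll of black tape lying flat on the right, 62 x 59 x 19 mm, loose; leave alone. Origin under its middle. To its right, beyond y about -0.42 m, a fixed morse key and a tall fixed radio limit the room for the arm.
Mind the look-alikes: they are no part of the job. Of the things shaped like the cup, the blue one is meant.

How it is judged:
By the outcome, as a careful person would: the job done as asked, in the order asked, and still so for the second after the job is handed in, while the arm keeps its last pose, push and grip.
It also fails if it takes over 72 s, if anything falls off the work surface, if the arm or the gripper's body presses on something with over 40 N, if the wrist force passes 120 N, or if a joint passes its speed limit or range.

## Robot

A 7-joint arm with a two-finger parallel gripper is mounted at the origin on a cart in front of the work surface, level with it; the furniture and walls round the work are solid. World frame = base frame: x ahead of the robot, y to its left, z up, the work surface at z = 0. Lengths are in mm, angles in degrees, forces in N, time in s.
With the tool pointing down it reaches from about 400 to 850 mm from the base axis. Payload 4.4 kg.
Tool frame: the origin (TCP) lies at the very end of the fingers, on their centre line; the grasp point (between the pads) lies 19 mm behind it (arm.grip_depth is the distance from the TCP to the grasp point, in mm); z points along the fingers, y is the line along which they close (so a half turn about z gives the same grasp; the last joint's range is limited). The gripper opens to 94 mm and grips with 3 to 60 N. Pads are 16 mm wide; open, the fingers measure 119 mm over their backs; the gripper's body (75 mm by 177 mm) begins 78 mm behind the grasp point.
Start: joints at [69.454, 36.005, 2.206, 86.941, -1.547, 57.084, -1.146], TCP at [187.642, -622.342, 184.678] pointing down, gripper open.
Joint ranges: [-175.42, 175.42], [-21.48, 121.26], [-71.46, 75.88], [10.55, 141.38], [-63.04, 243.04], [13.31, 113.54], [-168.57, 168.57]. Speed limits (degrees/s): [147.25, 147.25, 180, 180, 180, 180, 180].

## Interface

Orientations are given as a 3x3 rotation matrix whose columns are the frame's x, y, z axes.
In Python, from bench import arm gives the robot as it stands.
- The arm moves only by the tool play_rows, never from a script. Its argument "motion" is a list of rows, each a list of 6 numbers: the shift along the tool's x, y, z in m, then the turn, a rotation vector about the tool's x, y, z in rad. A call has 1 to 20 rows; each row is the pose to reach, as a shift and turn from the pose commanded when the call began, along the tool's axes at that moment; what a row does not reach only later rows make up. A row lasts 1/10 s, in which the tool goes at most 50 mm and 8.59 degrees, less where a joint would pass 70% of its speed; a pose out of reach is approached as far as the arm can. A call with a gripper value outside its range is refused whole. "fingers" is the finger opening in m, from 0 to 0.094, set as the call begins (left out, the last holds). The fingers move at their own pace and stop on an object; "newtons" is the grip in N (left out, the last holds). Time passes only in rows, so rows that repeat a pose let the fingers close. It gives the time, the measured TCP pose, the force, the opening and the grip force at its end, in the units of the state.
- arm.sense(): the state, without advancing time (a new reading comes with each control period).
- arm.camera(name): name is "scene" or "top" or "wrist"; returns a dict with "frame" (384x512x3 uint8, red, green, blue), "mtx" (3x3 intrinsics, pixels), "view" (4x4, takes a point from world to camera coordinates). Camera axes: x right, y down, z forward; pixel columns grow to the right and rows downward; lengths in mm; the calibration is good to about 2 mm. A picture is of the moment at which its call begins. There is no depth.
- arm.finish_job(): hands the job in; it is judged then, once.
The state is a dict: "time_s": time; "joint_positions": joint angles; "joint_vel": joint speeds; "effort": joint torques, N m; "tool_pos": TCP position; "orientation": TCP orientation; "ft_force": force on the tool from outside, world axes, zero at the start; "torque": the same for the moment, N m; "gripper_width": finger opening in mm; "grip_force": force on a finger pad.
Only numpy, scipy, OpenCV 4.12 (cv2) and the standard library are available. Lean on these libraries where they do the work, as an engineer would, in place of code of your own. Each camera call takes 0.05 s, during which the arm holds its last target. There are 200 camera calls.

## Working session

There is one attempt and no reset: what is moved stays moved. The work goes in short steps, Python scripts to look and compute and a tool call to move; the robot and the scene stay as the last step left them, time stands still between calls to the robot, and variables do not carry over. Pictures are saved under pics/ and viewed, at most 10 in all, crops included, and the job is handed in when it is done.

Besides the shell and the picture viewer there is one more tool, called after "Emit:" as name(argument=value, ...), one argument or row to a line, values as JSON. play_rows: Moves the arm, as the interface text tells. Its arguments: {"type":"object","properties":{"motion":{"type":"array"},"fingers":{"type":"number"},"newtons":{"type":"number"}},"required":["motion"]}

```bash
mkdir -p pics; ls
python3 - <<'E'
from bench import arm
import cv2,numpy as np
for n in ("scene","top"):
    c=arm.camera(n); np.savez(f"{n}0.npz",**c)
    cv2.imwrite(f"pics/{n}0.png",c["frame"][:,:,::-1]); print(n,c["mtx"].tolist(),c["view"].round(3).tolist())
s=arm.sense(); print(s["tool_pos"],s["orientation"],s["time_s"])
a=cv2.imread("pics/scene0.png");b=cv2.imread("pics/top0.png")
E
```

```text
pics
scene [[419.72561802339186, 0.0, 248.58908432363734], [0.0, 419.72561802339186, 193.15718691255822], [0.0, 0.0, 1.0]] [[0.719, -0.694, 0.023, -258.944], [-0.268, -0.307, -0.913, 269.086], [0.641, 0.651, -0.407, 1527.889], [0.0, 0.0, 0.0, 1.0]]
top [[371.9634613137852, 0.0, 252.52278691035218], [0.0, 371.9634613137852, 184.80204618516726], [0.0, 0.0, 1.0]] [[0.001, -1.0, 0.002, 140.599], [-0.998, -0.001, -0.056, 532.679], [0.056, -0.002, -0.998, 1398.319], [0.0, 0.0, 0.0, 1.0]]
[ 187.44122392 -621.75143651  183.87501429] [[ 9.57440838e-01  2.88629130e-01 -5.16426554e-04]
 [ 2.88629589e-01 -9.57439559e-01  1.56591183e-03]
 [-4.24794418e-05 -1.64832392e-03 -9.99998641e-01]] 0.1
```

View pics/scene0.png

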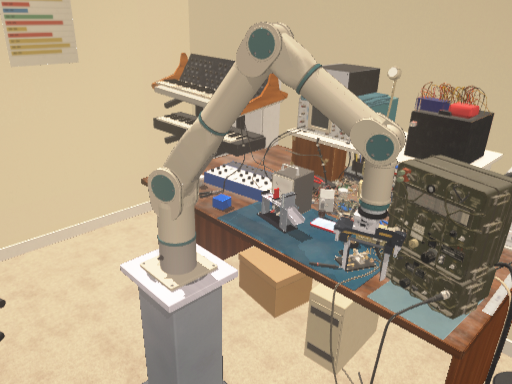

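View pics/top0.png

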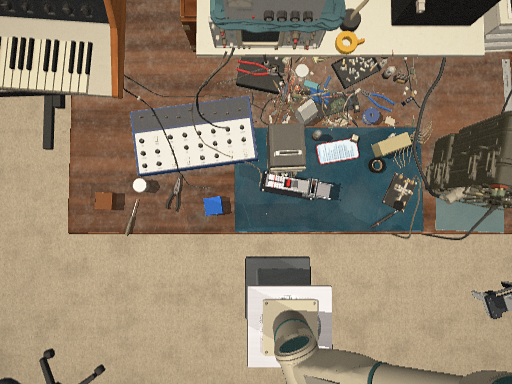

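The top view shows the blue cup at (213,205). Its possible look-alikes are a brown box at (104,200), a white round thing at (139,185) and a blue roll at (372,117). The dispenser is at about (300,187), with the red handle near (288,183) and the spout to the right. The scene view shows the cup at (222,202) and the handle at (276,192). I choose the blue square one, and will check it in one close crop.

```bash
cat > h.py <<'E'
import numpy as np,cv2
def load(n): return dict(np.load(n))
def ray(c,uv):
    R=c["view"][:3,:3];t=c["view"][:3,3];o=-R.T@t
    d=R.T@np.linalg.inv(c["mtx"])@np.array([uv[0],uv[1],1.]);return o,d/np.linalg.norm(d)
def onz(c,uv,z):
    o,d=ray(c,uv);return o+d*(z-o[2])/d[2]
def tri(obs):
    A=np.zeros((3,3));b=np.zeros(3)
    for c,uv in obs:
        o,d=ray(c,uv);P=np.eye(3)-np.outer(d,d);A+=P;b+=P@o
    p=np.linalg.solve(A,b)
    return p,[float(np.linalg.norm(np.cross(p-ray(c,uv)[0],ray(c,uv)[1]))) for c,uv in obs]
def proj(c,p):
    q=c["mtx"]@(c["view"][:3,:3]@np.asarray(p,float)+c["view"][:3,3]);return q[:2]/q[2]
def snap(name,f):
    from bench import arm
    c=arm.camera(name);np.savez(f+".npz",**c);return c
E
python3 - <<'E'
from h import *
t=load("top0.npz");s=load("scene0.npz")
for n,uv,z in [("cup",(213,205),46),("brown",(104,200),46),("handle",(288,183),155),("lip",(338,192),58)]: print(n,onz(t,uv,z).round())
print(tri([(t,(213,205)),(s,(222,201))]))
a=cv2.resize(t["frame"][150:240,190:350],None,fx=5,fy=5,interpolation=2)
b=cv2.resize(s["frame"][155:255,190:350],None,fx=5,fy=5,interpolation=2)[:500]
a=cv2.resize(a,(600,338));b=cv2.resize(b,(416,260));im=np.zeros((600,600,3),np.uint8);im[:338]=a;im[340:600,:416]=b
cv2.imwrite("pics/crop.png",im[:,:,::-1])
E
```

```text
cup [456. 288.  46.]
brown [474. 691.  46.]
handle [531.  20. 155.]
lip [ 504. -173.   58.]
(array([457.61585325, 288.18849895,  22.79469386]), [2.5568102265630808, 2.5568102265629458])
```

View pics/crop.png

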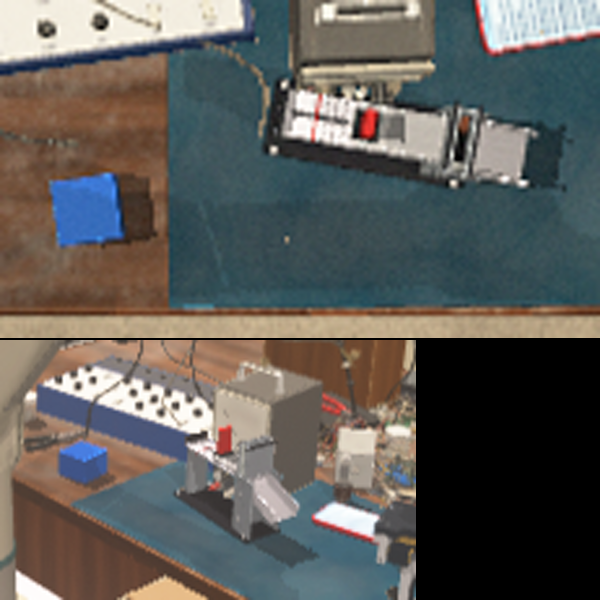

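The crop confirms a plain blue square box with its closed side up at full-frame (213,205). The dispenser's handle is red and its spout points right.

The meter stands right behind the handle, so I'll reach it with the tool tilted. First I take the wrist camera over the dispenser.

Emit:
play_rows(
  motion=[
    [0,0,-0.1,0,0,0],
    [0,0,-0.15,0,0,0],
    [0.384,-0.471,-0.216,0,0,0],
    [0.384,-0.471,-0.216,0,0,0],
    [0.384,-0.471,-0.216,0,0,0],
    [0.384,-0.471,-0.216,0,0,0],
    [0.384,-0.471,-0.216,0,0,0],
    [0.384,-0.471,-0.216,0,0,0],
    [0.384,-0.471,-0.216,0,0,0],
    [0.384,-0.471,-0.216,0,0,0],
    [0.384,-0.471,-0.216,0,0,0],
    [0.384,-0.471,-0.216,0,0,0],
    [0.384,-0.471,-0.216,0,0,0],
    [0.384,-0.471,-0.216,0,0,0],
    [0.384,-0.471,-0.216,0,0,0],
    [0.384,-0.471,-0.216,0,0,0],
  ],
)

```text
time_s: 1.7
tool_pos: [420.2, -57.4, 401.0]
orientation: [[0.956, 0.295, 0.001], [0.295, -0.956, 0.001], [0.001, -0.001, -1.0]]
ft_force: [0.7, -0.4, -0.1]
gripper_width: 94.3
grip_force: 0.0
```

Run:
```python
from h import *
from bench import arm
c=snap("wrist","w1");cv2.imwrite("pics/w1.png",c["frame"][:,:,::-1])
t=snap("top","top1")
s=arm.sense();print(s["time_s"],s["tool_pos"],s["orientation"].round(3).tolist(),s["joint_positions"])
R=c["view"][:3,:3];print("cam",(-R.T@c["view"][:3,3]).round(),R.round(3).tolist())
```

```text
1.8 [418.84471778 -61.302943   400.26553913] [[0.957, 0.288, -0.001], [0.288, -0.957, -0.001], [-0.001, 0.0, -1.0]] [ 20.51782155   5.93629205 -18.04880861  98.75461306   1.93588442
  75.6694546  -71.15696053]
cam [490. -35. 601.] [[0.294, -0.956, -0.002], [-0.925, -0.285, 0.252], [-0.241, -0.073, -0.968]]
```

View pics/w1.png

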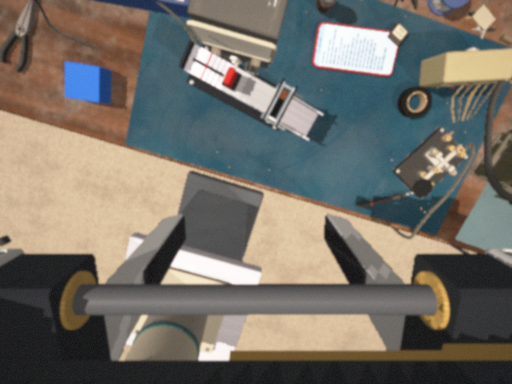

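w1 shows the blue cup at (88,83), the red handle at (231,77), the lip near (310,130), and the tape and probe at right. I'll take a second wrist view nearer to the cup for triangulation.

Emit:
play_rows(
  motion=[
    [0.03,-0.2,0.05,0,0,0],
    [0.03,-0.2,0.05,0,0,0],
    [0.03,-0.2,0.05,0,0,0],
    [0.03,-0.2,0.05,0,0,0],
    [0.03,-0.2,0.05,0,0,0],
    [0.03,-0.2,0.05,0,0,0],
  ],
)

```text
time_s: 2.4
tool_pos: [390.0, 138.9, 350.1]
orientation: [[0.957, 0.289, -0.001], [0.289, -0.957, -0.001], [-0.002, 0.001, -1.0]]
ft_force: [0.6, -1.0, -0.7]
gripper_width: 94.2
grip_force: 0.0
```

```bash
cat >> h.py <<'E'
def blob(c,kind):
    f=c["frame"];h=cv2.cvtColor(f,cv2.COLOR_RGB2HSV)
    if kind=="blue": m=cv2.inRange(h,(104,170,110),(118,255,255))
    else: m=cv2.inRange(h,(0,170,110),(7,255,255))|cv2.inRange(h,(173,170,110),(180,255,255))
    cs=sorted(cv2.findContours(m,cv2.RETR_EXTERNAL,cv2.CHAIN_APPROX_NONE)[0],key=cv2.contourArea)[::-1]
    return cs[:4]
E
python3 - <<'E'
from h import *
from bench import arm
c=snap("wrist","w2");cv2.imwrite("pics/w2.png",c["frame"][:,:,::-1])
s=arm.sense();print(s["time_s"],s["tool_pos"],s["orientation"].round(3).tolist(),s["joint_positions"])
print(c["mtx"].tolist())
for n in ("w1","w2","top1"):
    c=load(n+".npz")
    for k in ("blue","red"):
        for b in blob(c,k)[:3]:
            r=cv2.minAreaRect(b);p=cv2.approxPolyDP(b,3,True)[:,0].tolist();print(n,k,cv2.contourArea(b),np.round(r[0],1),np.round(r[1],1),round(r[2],1),p if len(p)<9 else "")
w1,w2=load("w1.npz"),load("w2.npz")
a=cv2.resize(w1["frame"][20:150,160:350],(585,400),interpolation=2)
cv2.imwrite("pics/w12.png",np.hstack([a])[:,:,::-1])
E
```

```text
2.45 [390.61510093 137.60400797 350.35978083] [[0.958, 0.287, -0.001], [0.287, -0.958, -0.001], [-0.001, 0.001, -1.0]] [   2.58307739    7.37120026  -29.54823502  105.56315508    3.96789066
   68.1381381  -101.58247111]
[[283.0757352085997, 0.0, 254.28670168421527], [0.0, 283.0757352085997, 189.1275127031924], [0.0, 0.0, 1.0]]
w1 blue 1351.5 [87.  82.5] [47.4 33.6] 8.5 [[66, 63], [67, 95], [108, 101], [108, 71]]
w1 red 110.5 [229.9  77.2] [ 8.  16.5] 26.6 [[232, 69], [224, 81], [230, 86], [236, 74]]
w2 blue 1353.5 [182.9  96.4] [39.7 38.3] 5.7 [[165, 76], [163, 111], [201, 115], [203, 83]]
w2 red 264.5 [367.3  92.7] [14.9 26.1] 32.0 [[379, 85], [363, 86], [356, 101], [370, 101]]
w2 red 1.5 [427.2  74.4] [3.6 0.9] 63.4 [[426, 73], [428, 76]]
top1 blue 239.5 [212.8 205.5] [16.1 16.7] 81.9 [[219, 197], [204, 199], [206, 214], [222, 212]]
top1 blue 0.0 [321.  91.] [2. 0.] 180.0 [[320, 91]]
top1 blue 0.0 [312.  93.] [0. 0.] 0.0 [[312, 93]]
top1 red 20.5 [251.1  63.2] [26.5  3.1] 12.5 [[238, 61], [264, 66]]
top1 red 16.0 [287.8 182.6] [3.3 7.1] 11.3 [[288, 179], [287, 186]]
top1 red 7.5 [242.   70.5] [12.4  2.1] 15.9 [[236, 69], [248, 72]]
```

View pics/w2.png

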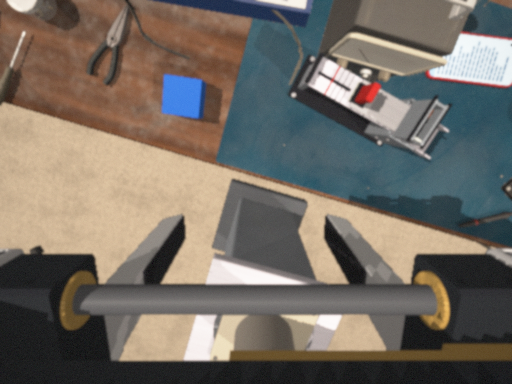

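w2 shows the cup at (183,97), the handle at (368,93), and the dispenser running from (310,75) to (445,135), with the meter's front panel close behind the rail. I'll zoom in to pick the spout and handle points, and fit a simple kinematic model meanwhile.

Run:
```python
from h import *
w1,w2=load("w1.npz"),load("w2.npz")
for n,u,v in [("topleft far",(66,63),(165,76)),("topleft near",(67,95),(163,111)),("handle",(229.9,77.2),(367.3,92.7))]:
    p,e=tri([(w1,u),(w2,v)]);print(n,p.round(1),np.round(e,1))
def crop(c,x,y,w,h,s=5):
    a=cv2.resize(c["frame"][y:y+h,x:x+w],None,fx=s,fy=s,interpolation=cv2.INTER_CUBIC)
    for i in range(0,w,20):cv2.putText(a,str(x+i),(i*s,8),0,.35,(255,255,0));a[:,i*s]=a[:,i*s]//2
    for i in range(0,h,20):cv2.putText(a,str(y+i),(0,i*s+8),0,.35,(255,255,0));a[i*s]=a[i*s]//2
    return a
a=crop(w1,180,40,160,105,5)[:,:800]; b=crop(w2,290,50,160,115,5)
im=np.vstack([cv2.resize(a,(457,300)),cv2.resize(b,(417,300)) if 0 else np.hstack([cv2.resize(b,(417,300)),np.zeros((300,40,3),np.uint8)])])
im=np.hstack([crop(w1,240,65,100,80,4),crop(w2,355,75,100,80,4)])
im2=np.hstack([crop(w1,175,30,100,68,4),crop(w2,285,45,100,68,4)])
cv2.imwrite("pics/z.png",np.vstack([im,im2[:272]])[:,:,::-1])
```

```text
topleft far [476.8 324.2  40.5] [0. 0.]
topleft near [420.4 316.2  38.5] [0.6 0.6]
handle [533.8  19.3 133.3] [0.4 0.4]
```

View pics/z.png

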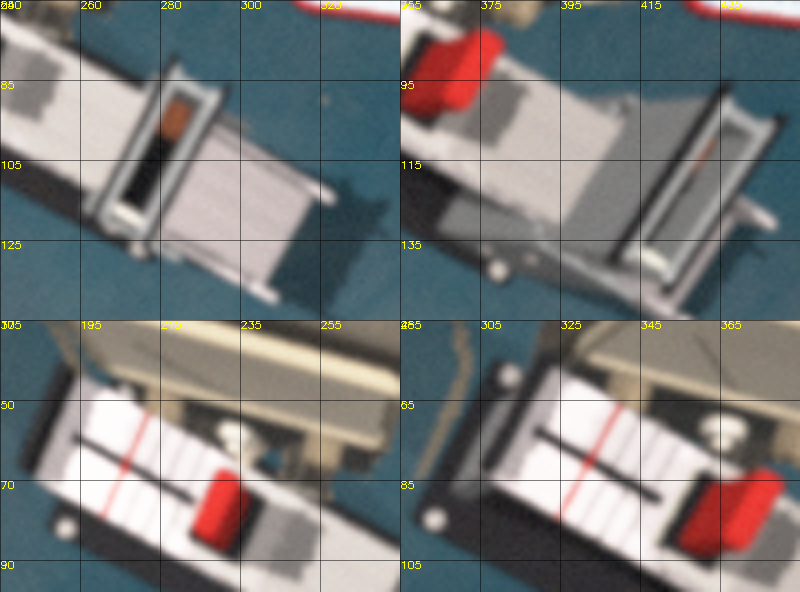

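```bash
cat > kin.py <<'E'
import numpy as np,itertools
from scipy.spatial.transform import Rotation as Ro
from scipy.optimize import least_squares
D=[([69.454,36.005,2.206,86.941,-1.547,57.084,-1.146],[187.442,-621.75,183.9],[[.9574,.2886,-.0005],[.2886,-.9574,.0016],[0,-.0016,-1]]),
([20.518,5.936,-18.049,98.755,1.936,75.669,-71.157],[418.8,-61.3,400.3],[[.957,.288,-.001],[.288,-.957,-.001],[-.001,0,-1]]),
([2.583,7.371,-29.548,105.563,3.968,68.138,-101.582],[390.6,137.6,350.4],[[.958,.287,-.001],[.287,-.958,-.001],[-.001,.001,-1]])]
def chain(q,s,o,o7,L):
    d,a,e1,b,e2,g,c=L
    R=Ro.from_euler('z',o,True);p=np.array([0,0,d])
    R=R*Ro.from_euler('z',s[0]*q[0],True)*Ro.from_euler('y',s[1]*q[1],True)*Ro.from_euler('z',s[2]*q[2],True)
    p=p+R.apply([e1,0,a]);R=R*Ro.from_euler('y',s[3]*q[3],True)
    p=p+R.apply([e2,0,b]);R=R*Ro.from_euler('z',s[4]*q[4],True)*Ro.from_euler('y',s[5]*q[5],True)
    p=p+R.apply([g,0,c]);R=R*Ro.from_euler('z',s[6]*q[6]+o7,True);return p,R
if __name__=="__main__":
    out=[]
    for s in itertools.product([1,-1],repeat=7):
        if s[1]<0: continue
        def f(x): return np.concatenate([np.r_[(p:=chain(q,s,x[0],x[1],np.zeros(7)))[1].as_matrix().ravel()-np.ravel(R)] for q,_,R in D])
        for x0 in itertools.product([0,90,180,270],repeat=2):
            r=least_squares(f,x0);out.append((r.cost,s,r.x%360))
    out.sort(key=lambda t:t[0])
    for c,s,x in out[:1]+[o for o in out if o[1]!=out[0][1]][:3]:
        def g(L): return np.concatenate([(chain(q,s,x[0],x[1],L)[0]-P)/100 for q,P,_ in D]+[[(L[2]/2e3),L[4]/2e3,L[5]/2e3]])
        r=least_squares(g,[350,400,0,400,0,0,300]);print(round(c,5),s,x.round(2),r.x.round(1),round(r.cost,5))
E
python3 kin.py
```

```text
0.0 (-1, 1, -1, 1, -1, 1, -1) [356.29  86.29] [-426.1  561.8   -7.4  390.9   -9.1    7.7 -355.6] 0.00961
1e-05 (1, 1, 1, 1, 1, 1, 1) [ 96.24 332.77] [-5.002915e+05 -5.810000e+01  4.421000e+02 -5.656000e+02 -9.740000e+02
  7.126000e+02 -4.996676e+05] 18.32007
1e-05 (1, 1, 1, 1, 1, 1, 1) [ 96.23 332.77] [-5.002670e+05 -5.830000e+01  4.421000e+02 -5.655000e+02 -9.740000e+02
  7.126000e+02 -4.996433e+05] 18.31831
1e-05 (1, 1, 1, 1, 1, 1, 1) [ 96.23 332.76] [-5.002496e+05 -5.850000e+01  4.422000e+02 -5.656000e+02 -9.741000e+02
  7.126000e+02 -4.996260e+05] 18.31689
```

Run:
```python
from h import *
w1,w2,t=load("w1.npz"),load("w2.npz"),load("top1.npz")
P={"lipA(+x)":((323.3,114.5),(448.3,131.3)),"lipB(-x)":((309,139.5),(427.5,152.5)),
"redA":((212.5,52),(340.5,66.3)),"redB":((200.8,78.8),(324.3,94.5)),
"m1":((283,80),(436.8,97)),"m2":((297,87),(451,105)),"m3":((264,117.5),(408.8,139.5)),"m4":((277.5,124.5),(423,148))}
Q={}
for n,(u,v) in P.items():
    p,e=tri([(w1,u),(w2,v)]);Q[n]=p;print(n,p.round(1),round(e[0],1))
m=lambda *k:np.mean([Q[i] for i in k],0)
mag=m("m1","m2","m3","m4");red=m("redA","redB");lip=m("lipA(+x)","lipB(-x)")
d=(red-lip)[:2];print("mag",mag.round(1),"red",red.round(1),"lip",lip.round(1),"yaw",np.degrees(np.arctan2(-d[0],d[1])),np.linalg.norm(d),"(expect 210)",np.linalg.norm((red-mag)[:2]),"(132)")
a=(Q["redB"]-Q["redA"])[:2];print("redline",np.linalg.norm(a),np.degrees(np.arctan2(-a[1],-a[0])))
# fixed-height versions
y=np.radians(np.degrees(np.arctan2(-d[0],d[1])));Y=np.array([-np.sin(y),np.cos(y)])
for nm,c,i in(("w1",w1,0),("w2",w2,1)):
    r=np.mean([onz(c,P[k][i],99) for k in("redA","redB")],0)[:2]; g=np.mean([onz(c,P[k][i],163) for k in("m1","m2","m3","m4")],0)[:2]; l=np.mean([onz(c,P[k][i],76) for k in("lipA(+x)","lipB(-x)")],0)[:2]
    print(nm,"org from red",(r-132*Y).round(1),"mag",g.round(1),"lip",(l+78*Y).round(1), "handle@142",onz(c,((229.9,77.2),(367.3,92.7))[i],140).round(1))
    # cup corners at 46
    k=[(66,63),(67,95)] if i==0 else [(165,76),(163,111)]
    print([onz(c,q,46).round(1).tolist() for q in k])
print("top cup", onz(t,(212.8,205.5),46).round(1))
```

```text
lipA(+x) [ 527.5 -152.    74.4] 0.3
lipB(-x) [ 482.1 -144.9   59.2] 4.1
redA [564.   60.3 100.2] 1.1
redB [519.5  68.9  98.2] 0.4
m1 [549.8 -59.  163.5] 0.2
m2 [546.6 -81.8 162.6] 0.1
m3 [490.4 -48.9 160.2] 0.8
m4 [486.  -71.6 161.4] 1.4
mag [518.2 -65.3 161.9] red [541.7  64.6  99.2] lip [ 504.8 -148.4   66.8] yaw -9.848415344243245 216.17298981887112 (expect 210) 132.00720306566598 (132)
redline 45.27156735981254 -10.908200000469451
w1 org from red [520.  -65.3] mag [518.7 -65.2] lip [516.4 -70. ] handle@142 [532.7  18.4 140. ]
[[477.0, 320.8, 46.0], [421.9, 311.6, 46.0]]
w2 org from red [518.5 -65.6] mag [517.6 -64.8] lip [519.4 -65.4] handle@142 [533.   21.6 140. ]
[[476.6, 322.5, 46.0], [420.5, 313.9, 46.0]]
top cup [453.9 288.2  46. ]
```

Run:
```python
from h import *
import kin
from scipy.optimize import least_squares
s=load("scene0.npz");S=(-1,1,-1,1,-1,1,-1)
q0=kin.D[0][0]
def pts(L):
    from scipy.spatial.transform import Rotation as Ro
    az=Ro.from_euler('z',356.29-q0[0],True)
    sh=np.array([0,0,L[0]]);
    el=sh+(az*Ro.from_euler('y',q0[1],True)).apply([L[2],0,L[1]])
    wr=el+(az*Ro.from_euler('y',q0[1],True)*Ro.from_euler('z',-q0[2],True)*Ro.from_euler('y',q0[3],True)).apply([L[4],0,L[3]])
    return sh,el,wr
def f(L):
    r=[(kin.chain(q,S,356.29,86.29,L)[0]-P)/2 for q,P,_ in kin.D]
    r+=[(proj(s,p)-u)/6 for p,u in zip(pts(L),[(168,187),(263,42),(380,146)])]
    return np.concatenate(r+[[L[2]/40,L[4]/40,L[5]/40]])
r=least_squares(f,[350,400,0,400,0,0,300]);print(r.x.round(1),r.cost,f(r.x).round(1))
```

```text
[327.1 562.   -8.1 391.3  -4.5   5.1 393.4] 24.780274165387496 [-6.6 -2.   0.1 -0.5  0.   0.1  0.3 -0.2 -0.3  0.8 -0.5  0.3  0.3  0.5
  0.  -0.2 -0.1  0.1]
```

```bash
cat > ik.py <<'E'
import numpy as np,kin
from scipy.optimize import least_squares
from scipy.spatial.transform import Rotation as Ro
S=(-1,1,-1,1,-1,1,-1);L=[327.1,562,-8.1,391.3,-4.5,5.1,393.4]
lo=np.array([-175.42,-21.48,-71.46,10.55,-63.04,13.31,-168.57]);hi=np.array([175.42,121.26,75.88,141.38,243.04,113.54,168.57])
def ik(p,R,q0,w=.01):
    q0=np.clip(q0,lo+2,hi-2)
    def f(q):
        P,A=kin.chain(q,S,356.29,86.29,L)
        return np.r_[(P-p)/10,(A.inv()*R).as_rotvec()*10,(q-q0)*w*.1]
    r=least_squares(f,q0,bounds=(lo+1,hi-1));g=f(r.x)
    return r.x,np.abs(g[:6]).max()
def tool(phi,dl,roll=0):
    "roll 0: tool y horizontal"
    z=np.array([np.cos(phi)*np.cos(dl),np.sin(phi)*np.cos(dl),-np.sin(dl)])
    y=np.array([-np.sin(phi),np.cos(phi),0]);x=np.cross(y,z)
    return Ro.from_matrix(np.c_[x,y,z])*Ro.from_euler('z',roll)
E
cat > t.py <<'E'
from ik import *
rng=np.random.default_rng(0)
qn=np.array([2.6,7.4,-29.5,105.6,4,68,-101.6])
for k in range(4):
  for dl in (15,30):
    phi=np.radians(9.4+90*k);d=np.radians(dl)
    best=[]
    for roll in (0,np.pi):
        R=tool(phi,d,roll);p=np.array([454,287,30.])+19*R.as_matrix()[:,2]
        sol=[]
        for i in range(14):
            q,e=ik(p,R,qn if i==0 else rng.uniform(lo,hi))
            if e<.3: sol.append(q)
        sol.sort(key=lambda q:np.abs(q-qn)[:6].max())
        best.append(len(sol))
        if sol: best.append(sol[0].round().tolist())
    print(k,dl,best)
E
python3 t.py
```

```text
0 15 [0, 0]
0 30 [0, 0]
1 15 [3, [19.0, 74.0, -22.0, 111.0, -62.0, 55.0, -100.0], 8, [19.0, 74.0, -22.0, 111.0, -62.0, 55.0, 80.0]]
1 30 [11, [19.0, 65.0, -28.0, 116.0, -60.0, 37.0, -109.0], 7, [17.0, 65.0, -26.0, 116.0, -62.0, 39.0, 73.0]]
2 15 [0, 0]
2 30 [7, [-27.0, 77.0, -1.0, 53.0, -13.0, 109.0, -106.0], 9, [-26.0, 77.0, -3.0, 53.0, -11.0, 108.0, 73.0]]
3 15 [11, [-59.0, 78.0, -6.0, 70.0, 44.0, 102.0, -76.0], 7, [-60.0, 78.0, -5.0, 70.0, 43.0, 102.0, 104.0]]
3 30 [12, [-56.0, 69.0, -9.0, 80.0, 42.0, 89.0, -77.0], 6, [-58.0, 68.0, -5.0, 80.0, 40.0, 87.0, 105.0]]
```

```bash
cat > t2.py <<'E'
from ik import *
rng=np.random.default_rng(0)
qn=np.array([-20,30,-10,100,20,70,-90.])
for cx,cy in ((450,60),(450,130),(450,200)):
  for ph in (-110,-90,-70,60,90):
    out=[]
    for dl in (15,):
        # continuous: vertical high -> tilt -> lower
        q=None;mar=[];err=0;seq=[]
        for el,z,roll in [(90,150,0),(75,150,0),(60,150,0),(45,150,0),(30,150,0),(15,150,0),(15,90,0),(15,30,0),(15,150,0)]+[(15,150,r) for r in (30,60,90,120,150,180)]+[(20,100,180),(25,60,180),(25,20,180)]:
            R=tool(np.radians(ph),np.radians(el),np.radians(roll));p=np.array([cx,cy,z])+19*R.as_matrix()[:,2]
            if q is None:
                c=[ik(p,R,x) for x in [qn]+[qn+rng.normal(0,30,7) for _ in range(6)]];c=[x for x in c if x[1]<.3];c.sort(key=lambda x:abs(x[0][2])+abs(x[0][4])*.5+(x[0][6] if x[0][6]>-300 else 0)*.3)
                if not c: err=9;break
                q=c[0][0];e=0;s0=q
            else: q,e=ik(p,R,q,.05)
            err=max(err,e);mar.append(np.minimum(q-lo,hi-q).min())
            if (el,z)==(15,30): g=q
        if err<.3: print(cx,cy,ph,"err",round(err,2),"margin",round(min(mar)),"start",s0.round(),"grasp",g.round(),"end",q.round())
        else: print(cx,cy,ph,"no",round(err,1))
E
python3 t2.py
```

```text
450 60 -110 no 5.2
450 60 -90 no 3.9
450 60 -70 no 1.9
450 60 60 no 11.6
450 60 90 no 11.7
450 130 -110 no 5.7
450 130 -90 no 4.5
450 130 -70 no 3.0
450 130 60 no 12.0
450 130 90 no 12.5
450 200 -110 no 6.3
450 200 -90 no 5.0
450 200 -70 no 3.6
450 200 60 no 2.5
450 200 90 no 12.9
```

```bash
cat > t3.py <<'E'
from ik import *
rng=np.random.default_rng(0)
for cx,cy in ((450,-20),(450,100),(450,200),(450,290)):
  for ph in (-130,-110,-90,-70,-50,50,70,90,110,130):
    res=[]
    for el,z in ((15,30),(20,150)):
        R=tool(np.radians(ph),np.radians(el));p=np.array([cx,cy,z])+19*R.as_matrix()[:,2]
        b=[]
        for i in range(10):
            q0=rng.uniform([-100,10,-60,40,-60,30,-150],[100,90,60,140,240,110,150])
            q,e=ik(p,R,q0,.003)
            if e<.3: b.append((np.minimum(q-lo,hi-q)[:6].min(),q))
        if b: m,q=max(b,key=lambda t:t[0]);res.append((round(m),q.round().astype(int).tolist()))
        else: res.append(None)
    if res[0]: print(cx,cy,ph,res)
E
python3 t3.py
```

```text
450 -20 -130 [(22, [-44, 84, 43, 76, 0, 91, -49]), (16, [-30, 63, 12, 82, 23, 97, -70])]
450 -20 -110 [(39, [-53, 80, 36, 89, 13, 75, -54]), (31, [-42, 60, 18, 95, 30, 83, -66])]
450 -20 -90 [(38, [-57, 75, 24, 104, 35, 62, -73]), (31, [-45, 56, 8, 110, 47, 74, -78])]
450 -20 -70 [(22, [-64, 75, 21, 119, 58, 51, -94]), (15, [-57, 55, 15, 126, 63, 59, -88])]
450 -20 -50 [(6, [-49, 78, -6, 136, 90, 79, -129]), None]
450 -20 50 [(1, [95, 106, -66, 131, 64, 14, 143]), (1, [84, 74, -58, 137, -62, 14, -108])]
450 -20 70 [(23, [75, 85, -47, 115, -20, 36, -133]), (3, [47, 54, -6, 122, -60, 68, -100])]
450 -20 90 [(31, [52, 75, -24, 100, -32, 66, -117]), (24, [46, 58, -17, 106, -39, 73, -117])]
450 -20 110 [(6, [12, 78, 29, 86, -52, 108, -89]), (33, [48, 66, -38, 92, -15, 80, -137])]
450 -20 130 [(17, [30, 79, -21, 73, -13, 97, -121]), (1, [6, 66, 26, 80, -37, 113, -93])]
450 100 -130 [(8, [-53, 90, 53, 65, -12, 105, -45]), (10, [-53, 75, 50, 72, -4, 104, -44])]
450 100 -110 [(20, [-66, 90, 56, 77, -8, 89, -37]), (21, [-52, 64, 22, 84, 20, 92, -62])]
450 100 -90 [(40, [-66, 77, 28, 91, 23, 73
[... 1271 characters left out ...]
, 93, -113])]
450 290 -110 [(1, [-64, 88, 38, 49, 0, 113, -55]), (1, [-66, 77, 44, 56, 0, 113, -48])]
450 290 -90 [(17, [-79, 91, 56, 62, -6, 97, -38]), (18, [-79, 77, 52, 69, 3, 96, -37])]
450 290 -70 [(33, [-79, 78, 26, 79, 27, 81, -60]), (33, [-82, 66, 31, 86, 26, 80, -52])]
450 290 -50 [(29, [-69, 72, -6, 97, 62, 85, -87]), (38, [-87, 60, 25, 103, 44, 65, -63])]
450 290 70 [(4, [52, 111, -67, 137, 165, 22, 40]), None]
450 290 90 [(3, [48, 102, -69, 119, 35, 17, 168]), (7, [39, 71, -56, 126, -54, 21, -121])]
450 290 110 [(21, [31, 86, -51, 102, -16, 45, -142]), (1, [0, 56, 1, 108, -62, 78, -108])]
450 290 130 [(35, [14, 81, -36, 84, -21, 72, -135]), (32, [10, 64, -29, 90, -31, 76, -133])]
```

Model and measurements agree: dispenser origin ≈ (518.5,-65), yaw ≈ -10.3°, and the cup is at (454,287) with yaw 9.4°.

- **Move:** lift the cup from above and set it down in free space near (450,110).
- **Flip:** re-grip with the tool nearly horizontal and roll it over.
- **Place:** re-grip from above and stand it under the lip.

Emit:
play_rows(
  motion=[
    [0.104,-0.125,0.25,0,0,0.127],
    [0.104,-0.125,0.25,0,0,0.127],
    [0.104,-0.125,0.25,0,0,0.127],
    [0.104,-0.125,0.25,0,0,0.127],
    [0.104,-0.125,0.25,0,0,0.127],
    [0.104,-0.125,0.25,0,0,0.127],
    [0.104,-0.125,0.25,0,0,0.127],
    [0.104,-0.125,0.27,0,0,0.127],
    [0.104,-0.125,0.295,0,0,0.127],
    [0.104,-0.125,0.32,0,0,0.127],
    [0.104,-0.125,0.337,0,0,0.127],
    [0.104,-0.125,0.337,0,0,0.127],
    [0.104,-0.125,0.337,0,0,0.127],
  ],
)

```text
time_s: 3.75
tool_pos: [455.6, 287.5, 15.0]
orientation: [[0.987, 0.162, 0.002], [0.162, -0.987, -0.001], [0.002, 0.001, -1.0]]
ft_force: [-0.5, 0.3, 1.2]
gripper_width: 94.1
grip_force: 0.0
```

Emit:
play_rows(
  motion=[
    [0,0,0,0,0,0],
    [0,0,0,0,0,0],
    [0,0,0,0,0,0],
    [0,0,0,0,0,0],
    [0,0,0,0,0,0],
    [0,0,0,0,0,0],
  ],
  fingers=0.055,
  newtons=12,
)

```text
time_s: 4.35
tool_pos: [454.1, 289.3, 14.1]
orientation: [[0.986, 0.165, 0.001], [0.165, -0.986, 0.0], [0.001, 0.0, -1.0]]
ft_force: [0.3, -1.7, 5.4]
gripper_width: 64.1
grip_force: 12.0
```

Emit:
play_rows(
  motion=[
    [0,0,-0.04,0,0,0],
    [0,0,-0.04,0,0,0],
    [-0.034,0.176,-0.04,0,0,0],
    [-0.034,0.176,-0.04,0,0,0],
    [-0.034,0.176,-0.04,0,0,0],
    [-0.034,0.176,-0.04,0,0,0],
    [-0.034,0.176,-0.04,0,0,0],
    [-0.034,0.176,-0.03,0,0,0],
    [-0.034,0.176,-0.015,0,0,0],
    [-0.034,0.176,-0.003,0,0,0],
    [-0.034,0.176,0,0,0,0],
    [-0.034,0.176,0,0,0,0],
  ],
)

```text
time_s: 5.55
tool_pos: [449.3, 112.4, 12.9]
orientation: [[0.986, 0.168, -0.0], [0.168, -0.986, 0.001], [0.0, -0.001, -1.0]]
ft_force: [0.1, -0.1, -0.5]
gripper_width: 64.0
grip_force: 12.0
```

Emit:
play_rows(
  motion=[
    [0,0,0,0,0,0],
    [0,0,0,0,0,0],
    [0,0,0,0,0,0],
    [0,0,0,0,0,0],
    [0,0,-0.04,0,0,0],
    [0,0,-0.09,0,0,0],
    [0,0,-0.14,0,0,0],
    [0,0,-0.19,0,0,0],
    [0,0,-0.2,0,0,0],
  ],
  fingers=0.094,
)

```text
time_s: 6.45
tool_pos: [452.5, 111.4, 218.7]
orientation: [[0.986, 0.165, 0.01], [0.165, -0.986, 0.002], [0.01, -0.001, -1.0]]
ft_force: [0.1, 0.0, 0.5]
gripper_width: 94.5
grip_force: 0.0
```

Run:
```python
from h import *
from bench import arm
c=snap("wrist","w3");t=snap("top","top3")
s=arm.sense();print(s["time_s"],s["tool_pos"],s["orientation"].round(3).tolist(),s["joint_positions"].round(1))
b=blob(c,"blue")[0];print(cv2.approxPolyDP(b,3,True)[:,0].tolist())
for q in cv2.approxPolyDP(b,3,True)[:,0]: print(q,onz(c,q,46).round(1),onz(c,q,0).round(1))
b=max(blob(t,"blue"),key=cv2.contourArea);print("top",onz(t,cv2.minAreaRect(b)[0],46).round(1),cv2.minAreaRect(b))
```

```text
6.55 [450.70638256 110.11579029 215.34764499] [[0.986, 0.164, 0.005], [0.164, -0.986, 0.0], [0.005, 0.0, -1.0]] [   8.2   21.1  -34.1  112.8   15.3   50.3 -114.6]
[[233, 150], [231, 197], [274, 198], [278, 153]]
[233 150] [477.7 146.   46. ] [472.2 148.6   0. ]
[231 197] [413.7 139.3  46. ] [400.3 141.2   0. ]
[274 198] [422.   80.9  46. ] [409.6  75.5   0. ]
[278 153] [483.6  86.9  46. ] [478.8  82.2   0. ]
top [ 885.2 -118.3   46. ] ((321.5, 91.0), (1.0, 0.0), 180.0)
```

The cup stands at (449.5,112), yaw ≈9.5°, and is free. Next I compute the moves to the near-horizontal grasp.

```bash
cat >> ik.py <<'E'
def rel(gp,R):
    "rows numbers from current commanded(≈measured) pose to grasp point gp (mm) with R"
    from bench import arm
    s=arm.sense();A=np.array(s["orientation"]);P=np.array(s["tool_pos"])
    T=np.asarray(gp,float)+19*R.as_matrix()[:,2]
    return np.round(A.T@(T-P)/1000,4),np.round((Ro.from_matrix(A).inv()*R).as_rotvec(),4)
E
python3 - <<'E'
from ik import *
R=tool(np.radians(-80.5),np.radians(15))
print(rel([435.5,196,150],R)); 
from bench import arm
q=arm.sense()["joint_positions"]
q2,e=ik(np.array([435.5,196,150])+19*R.as_matrix()[:,2],R,q,.01);print(q2.round(),e)
E
```

```text
(array([-0.0012, -0.0689,  0.0702]), array([-1.0119, -1.017 , -1.3255]))
[-47.  65. -22.  92.  51. 106. -88.] 0.0005193642426306531
```

Emit:
play_rows(
  motion=[
    [0,-0.069,0,-1.012,-1.017,-1.3255],
    [0,-0.069,0,-1.012,-1.017,-1.3255],
    [0,-0.069,0,-1.012,-1.017,-1.3255],
    [0,-0.069,0,-1.012,-1.017,-1.3255],
    [0,-0.069,0,-1.012,-1.017,-1.3255],
    [0,-0.069,0,-1.012,-1.017,-1.3255],
    [0,-0.069,0,-1.012,-1.017,-1.3255],
    [0,-0.069,0,-1.012,-1.017,-1.3255],
    [0,-0.069,0,-1.012,-1.017,-1.3255],
    [0,-0.069,0,-1.012,-1.017,-1.3255],
    [0,-0.069,0,-1.012,-1.017,-1.3255],
    [0,-0.069,0,-1.012,-1.017,-1.3255],
    [0,-0.069,0,-1.012,-1.017,-1.3255],
    [0,-0.069,0,-1.012,-1.017,-1.3255],
    [0,-0.069,0,-1.012,-1.017,-1.3255],
    [0,-0.069,0,-1.012,-1.017,-1.3255],
    [0,-0.069,0,-1.012,-1.017,-1.3255],
  ],
)

```text
time_s: 8.25
tool_pos: [438.8, 177.4, 214.2]
orientation: [[-0.044, 0.987, 0.156], [0.257, 0.163, -0.953], [-0.965, -0.002, -0.261]]
ft_force: [-0.6, 0.0, -0.3]
gripper_width: 94.3
grip_force: 0.0
```

Run:
```python
from ik import *
from h import *
from bench import arm
R=tool(np.radians(-80.5),np.radians(15))
c=snap("wrist","w4"); b=max(blob(c,"blue"),key=cv2.contourArea);print(cv2.approxPolyDP(b,3,True)[:,0].tolist())
s=arm.sense();q=s["joint_positions"];print(q.round(1),s["time_s"],s["tool_pos"].round(1),s["orientation"].round(3).tolist())
print(kin.chain(q,S,356.29,86.29,L)[0].round(1))
print("hi",rel([435.5,196,150],R),"low",rel([435.5,196,32],R),"grasp",rel([449.5,112.3,31],R))
```

```text
[[218, 0], [218, 12], [224, 15], [220, 18], [227, 16], [228, 11], [243, 17], [241, 21], [239, 17], [231, 21], [233, 16], [218, 21], [225, 54], [281, 54], [288, 22], [285, 14], [272, 20], [268, 15], [266, 18], [265, 0]]
[-44.5  59.  -24.5  90.7  48.3 112.1 -81.5] 8.3 [438.8 177.4 214.2] [[-0.044, 0.987, 0.157], [0.257, 0.163, -0.953], [-0.965, -0.002, -0.261]]
[433.2 172.7 219.4]
hi (array([ 0.0669, -0.    ,  0.0175]), array([-0.0027, -0.002 ,  0.0013])) low (array([0.1808, 0.0002, 0.0483]), array([-0.0027, -0.002 ,  0.0013])) grasp (array([0.1596, 0.0004, 0.1305]), array([-0.0027, -0.002 ,  0.0013]))
```

Emit:
play_rows(
  motion=[
    [0.045,0,0.012,0,0,0],
    [0.09,0,0.024,0,0,0],
    [0.135,0,0.036,0,0,0],
    [0.165,0,0.044,0,0,0],
    [0.181,0,0.048,0,0,0],
    [0.181,0,0.048,0,0,0],
  ],
)

```text
time_s: 8.9
tool_pos: [436.9, 177.7, 25.4]
orientation: [[-0.048, 0.986, 0.157], [0.254, 0.164, -0.953], [-0.966, -0.006, -0.258]]
ft_force: [0.5, 0.4, 0.9]
gripper_width: 94.1
grip_force: 0.0
```

Run:
```python
from ik import *
from h import *
from bench import arm
R=tool(np.radians(-80.5),np.radians(15))
s=arm.sense();q=s["joint_positions"];print(q.round(1),s["time_s"],s["tool_pos"].round(1),s["orientation"].round(3).tolist())
c=snap("wrist","w5"); cv2.imwrite("pics/w5.png",c["frame"][:,:,::-1])
print("grasp",rel([449.5,112.3,31],R))
```

```text
[-46.1  76.3 -22.   85.2  51.5 103.7 -88.5] 8.9 [436.9 177.7  25.4] [[-0.048, 0.986, 0.157], [0.254, 0.164, -0.953], [-0.966, -0.006, -0.258]]
grasp (array([-0.0214,  0.0012,  0.0827]), array([-0.0013,  0.0001,  0.004 ]))
```

View pics/w5.png

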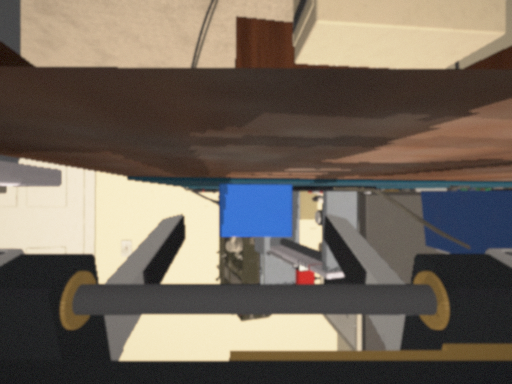

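w5 looks along the desk with the picture upside-down. The cup is at (257,210), centred between the finger tips at (185) and (325). Advance and grip.

Emit:
play_rows(
  motion=[
    [-0.007,0.001,0.027,0,0,0],
    [-0.014,0.001,0.054,0,0,0],
    [-0.021,0.001,0.082,0,0,0],
    [-0.0215,0.001,0.0825,0,0,0],
    [-0.0215,0.001,0.0825,0,0,0],
  ],
)

```text
time_s: 9.45
tool_pos: [453.0, 95.0, 27.5]
orientation: [[-0.045, 0.986, 0.159], [0.257, 0.165, -0.952], [-0.965, -0.002, -0.261]]
ft_force: [-1.5, 0.1, -0.5]
gripper_width: 94.0
grip_force: 0.0
```

Emit:
play_rows(
  motion=[
    [0,0,0,0,0,0],
    [0,0,0,0,0,0],
    [0,0,0,0,0,0],
    [0,0,0,0,0,0],
    [0,0,0,0,0,0],
    [0,0,0,0,0,0],
  ],
  fingers=0.055,
  newtons=20,
)

```text
time_s: 10.05
tool_pos: [452.2, 94.8, 25.7]
orientation: [[-0.047, 0.986, 0.159], [0.255, 0.166, -0.953], [-0.966, -0.005, -0.259]]
ft_force: [-0.9, 0.7, -0.1]
gripper_width: 64.3
grip_force: 20.0
```

Emit:
play_rows(
  motion=[
    [-0.04,0,-0.011,0,0,0],
    [-0.08,0,-0.022,0,0,0],
    [-0.12,0,-0.032,0,0,0],
    [-0.12,0,-0.032,0,0,-1.57],
    [-0.12,0,-0.032,0,0,-1.57],
    [-0.12,0,-0.032,0,0,-1.57],
    [-0.12,0,-0.032,0,0,-1.57],
    [-0.12,0,-0.032,0,0,-1.57],
    [-0.12,0,-0.032,0,0,-1.57],
    [-0.12,0,-0.032,0,0,-1.57],
    [-0.12,0,-0.032,0,0,-1.57],
    [-0.12,0,-0.032,0,0,-1.57],
    [-0.12,0,-0.032,0,0,-1.57],
    [-0.12,0,-0.032,0,0,-1.57],
  ],
)

```text
time_s: 11.45
tool_pos: [452.7, 94.4, 149.7]
orientation: [[-0.986, -0.051, 0.159], [-0.167, 0.254, -0.953], [0.009, -0.966, -0.259]]
ft_force: [-0.3, 0.0, 0.6]
gripper_width: 63.6
grip_force: 20.0
```

Emit:
play_rows(
  motion=[
    [0,0,0,0,0,-1.57],
    [0,0,0,0,0,-1.57],
    [0,0,0,0,0,-1.57],
    [0,0,0,0,0,-1.57],
    [0,0,0,0,0,-1.57],
    [0,0,0,0,0,-1.57],
    [0,0,0,0,0,-1.57],
    [0,0,0,0,0,-1.57],
    [0,0,0,0,0,-1.57],
    [0,0,0,0,0,-1.57],
    [0,0,0,0,0,-1.57],
    [0,0,0,0,0,-1.57],
  ],
)

```text
time_s: 12.65
tool_pos: [452.8, 94.5, 149.8]
orientation: [[0.046, -0.986, 0.159], [-0.255, -0.165, -0.953], [0.966, 0.003, -0.259]]
ft_force: [0.2, 0.3, -0.8]
gripper_width: 64.1
grip_force: 20.0
```

Run:
```python
from ik import *
from h import *
from bench import arm
s=arm.sense();q=s["joint_positions"];print(q.round(1),s["time_s"],s["tool_pos"].round(1),s["orientation"].round(3).tolist(),s["gripper_width"])
for el,z in ((20,100),(25,60),(25,30),(25,20)):
    R=tool(np.radians(-80.5),np.radians(el),np.pi)
    print(el,z,rel([449.5,112,z],R),[x.round(1) if hasattr(x,'round') else x for x in ik(np.array([449.5,112,z])+19*R.as_matrix()[:,2],R,q,.02)])
```

```text
[-31.2  66.1 -37.   99.8  56.8 112.8  86. ] 12.65 [452.8  94.5 149.8] [[0.046, -0.986, 0.159], [-0.255, -0.165, -0.953], [0.966, 0.003, -0.259]] 64.08705452188487
20 100 (array([-0.0543,  0.0001,  0.0146]), array([ 0.0006, -0.0868,  0.0032])) [array([-31.5,  68.7, -36.8, 102.1,  60.9, 105.9,  80.3]), np.float64(0.0)]
25 60 (array([-0.0946, -0.    ,  0.0248]), array([ 0.0007, -0.1741,  0.0032])) [array([-29.8,  70. , -38. , 103.1,  63.1, 101.4,  79. ]), np.float64(0.0)]
25 30 (array([-1.236e-01, -1.000e-04,  3.250e-02]), array([ 0.0007, -0.1741,  0.0032])) [array([-30.2,  72.9, -37.1, 102.1,  64.5, 100.3,  77.9]), np.float64(0.0)]
25 20 (array([-1.333e-01, -1.000e-04,  3.510e-02]), array([ 0.0007, -0.1741,  0.0032])) [array([-30.3,  73.8, -36.9, 101.7,  64.9, 100. ,  77.5]), np.float64(0.0)]
```

Emit:
play_rows(
  motion=[
    [-0.04,0,0.011,0,0,0],
    [-0.08,0,0.021,0,0,0],
    [-0.105,0,0.028,0,0,0],
    [-0.114,0,0.0305,0,0,0],
    [-0.1195,0,0.032,0,0,0],
    [-0.1195,0,0.032,0,0,0],
  ],
)

```text
time_s: 13.25
tool_pos: [452.4, 94.6, 26.6]
orientation: [[0.045, -0.986, 0.159], [-0.255, -0.165, -0.953], [0.966, 0.002, -0.259]]
ft_force: [-0.1, 0.0, -1.1]
gripper_width: 63.9
grip_force: 20.0
```

Run:
```python
from ik import *
from bench import arm
s=arm.sense();print(s["tool_pos"].round(1),s["ft_force"].round(1))
gp=s["tool_pos"]-19*s["orientation"][:,2];print(gp)
for el,z in ((20,25),(25,20),(25,17)):
    R=tool(np.radians(-80.5),np.radians(el),np.pi);print(el,z,rel([gp[0],gp[1],z],R))
```

```text
[452.4  94.6  26.6] [-0.1  0.  -1.1]
[449.40379344 112.74057123  31.49635998]
20 25 (array([-0.0079, -0.    ,  0.0016]), array([ 0.0004, -0.087 ,  0.0023]))
25 20 (array([-0.0144, -0.    ,  0.0027]), array([ 0.0005, -0.1743,  0.0023]))
25 17 (array([-0.0173, -0.    ,  0.0035]), array([ 0.0005, -0.1743,  0.0023]))
```

Emit:
play_rows(
  motion=[
    [-0.001,0,0,0,0,0],
    [-0.002,0,0.0005,0,-0.02,0],
    [-0.004,0,0.001,0,-0.045,0],
    [-0.006,0,0.0013,0,-0.065,0],
    [-0.008,0,0.0016,0,-0.087,0],
    [-0.01,0,0.002,0,-0.12,0],
    [-0.012,0,0.0024,0,-0.15,0],
    [-0.0145,0,0.0027,0,-0.174,0],
    [-0.016,0,0.0032,0,-0.174,0],
    [-0.0175,0,0.0035,0,-0.174,0],
    [-0.0175,0,0.0035,0,-0.174,0],
  ],
  newtons=4,
)

```text
time_s: 14.35
tool_pos: [452.2, 95.6, 8.0]
orientation: [[0.073, -0.986, 0.149], [-0.416, -0.166, -0.894], [0.907, 0.003, -0.422]]
ft_force: [1.5, -0.2, 1.4]
gripper_width: 64.4
grip_force: 4.0
```

Emit:
play_rows(
  motion=[
    [0,0,0,0,0,0],
    [0,0,0,0,0,0],
    [0,0,0,0,0,0],
    [0,0,0,0,0,0],
    [0,0,0,0,0,0],
    [0,0,0,0,0,0],
  ],
  fingers=0.094,
)

```text
time_s: 14.95
tool_pos: [452.2, 95.7, 8.5]
orientation: [[0.073, -0.986, 0.149], [-0.416, -0.166, -0.894], [0.906, 0.003, -0.422]]
ft_force: [-0.4, 0.3, -0.1]
gripper_width: 93.8
grip_force: 0.0
```

Run:
```python
from h import *
from bench import arm
s=arm.sense();print(s["tool_pos"].round(1),s["ft_force"].round(1),s["joint_positions"].round(1))
c=snap("wrist","w6");t=snap("top","t6");s=snap("scene","s6")
def cr(c,x,y,w,h): return cv2.resize(c["frame"][y:y+h,x:x+w],(400,300))
cv2.imwrite("pics/w6.png",np.hstack([cv2.resize(c["frame"],(400,300)),cr(s,200,170,120,90)])[:,:,::-1])
```

```text
[452.2  95.7   8.5] [-0.4  0.3 -0.1] [-28.7  74.1 -37.7  99.6  63.2 101.3  81.5]
```

View pics/w6.png

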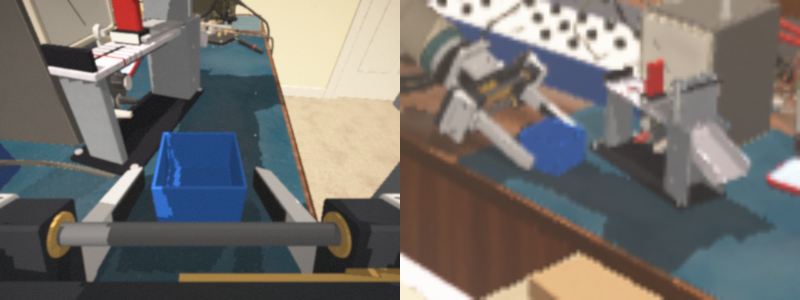

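w6 shows the cup standing mouth-up, with its rim at (157–243,133–187) in the left half, on the mat between the open fingers. Back off and turn the tool vertical.

Emit:
play_rows(
  motion=[
    [0,0,-0.03,0,0,0],
    [0,0,-0.07,0,0,0],
    [0,0,-0.11,0,0,0],
    [0.04,0,-0.13,0,0,0],
    [0.08,0,-0.14,0,0,0],
    [0.12,0,-0.15,0,0,0],
  ],
)

```text
time_s: 15.7
tool_pos: [438.2, 180.0, 181.7]
orientation: [[0.074, -0.986, 0.149], [-0.416, -0.167, -0.894], [0.906, 0.004, -0.422]]
ft_force: [-0.1, 0.2, 0.3]
gripper_width: 94.3
grip_force: 0.0
```

Run:
```python
from ik import *
from h import *
from bench import arm
s=arm.sense();q=s["joint_positions"];print(s["tool_pos"].round(1),q.round(1))
R=tool(np.radians(-80.5),np.radians(90),np.pi);print(rel([435,130,199],R))
a=ik(np.array([435,130,180]),R,q,.02);print(a[0].round(),a[1])
R2=tool(np.radians(-100.3),np.radians(90),np.pi);b=ik(np.array([500.7,-163.6,13]),R2,a[0],.02);print(b[0].round(),b[1])
```

```text
[438.2 180.  181.7] [-35.1  59.3 -39.6  93.3  51.9 111.3  92.4]
(array([0.019 , 0.0115, 0.045 ]), array([ 0.0026, -1.1346,  0.0036]))
[ 24.  36. -70. 117.  42.  57. 122.] 0.0034884763804102483
[ 45.  52. -52. 114.  60.  46. 127.] 0.0007018499445244876
```

Emit:
play_rows(
  motion=[
    [0.019,0.0115,0.045,0,-1.135,0],
    [0.019,0.0115,0.045,0,-1.135,0],
    [0.019,0.0115,0.045,0,-1.135,0],
    [0.019,0.0115,0.045,0,-1.135,0],
    [0.019,0.0115,0.045,0,-1.135,0],
    [0.019,0.0115,0.045,0,-1.135,0],
    [0.019,0.0115,0.045,0,-1.135,0],
    [0.019,0.0115,0.045,0,-1.135,0],
    [0.019,0.0115,0.045,0,-1.135,0],
    [0.019,0.0115,0.045,0,-1.135,0],
  ],
)

```text
time_s: 16.7
tool_pos: [435.2, 129.3, 178.9]
orientation: [[0.164, -0.986, -0.003], [-0.986, -0.164, -0.002], [0.001, 0.003, -1.0]]
ft_force: [0.7, 0.4, -0.1]
gripper_width: 94.1
grip_force: 0.0
```

Run:
```python
from ik import *
from h import *
from bench import arm
s=arm.sense();q=s["joint_positions"];print(s["time_s"],s["tool_pos"].round(1),s["orientation"].round(3).tolist(),q.round(1))
c=snap("wrist","w7");f=c["frame"];h=cv2.cvtColor(f,cv2.COLOR_RGB2HSV)
m=cv2.inRange(h,(100,150,60),(122,255,255));cs=sorted(cv2.findContours(m,0,2)[0],key=cv2.contourArea)[::-1]
b=cs[0];print([cv2.contourArea(x) for x in cs[:3]])
hull=cv2.convexHull(b);ap=cv2.approxPolyDP(hull,4,True)[:,0]
for u in ap: print(u,onz(c,u,46).round(1),onz(c,u,0).round(1))
```

```text
16.7 [435.2 129.3 178.9] [[0.164, -0.986, -0.003], [-0.986, -0.164, -0.002], [0.001, 0.003, -1.0]] [ 25.3  35.5 -69.2 116.   40.1  57.3 125.2]
[2975.0, 331.5, 108.0]
[270 139] [424.1  82.1  46. ] [420.9  85.3   0. ]
[271 192] [411.5 144.8  46. ] [406.6 156.6   0. ]
[220 194] [472.6 157.4  46. ] [476.1 171.    0. ]
[217 141] [484.6  94.4  46. ] [489.7  99.4   0. ]
```

Run:
```python
from ik import *
from bench import arm
q=arm.sense()["joint_positions"]
R=tool(np.radians(-78.6),np.radians(90),np.pi);print(rel([448.2,119.7,31],R))
a=ik(np.array([448.2,119.7,12]),R,q,.02);print(a[0].round(),a[1])
```

```text
(array([ 0.0129, -0.0117,  0.167 ]), array([ 0.0028, -0.0005, -0.0313]))
[ 14.  50. -54. 124.  66.  43. 106.] 0.0023514754961335782
```

Emit:
play_rows(
  motion=[
    [0.013,-0.0117,0.02,0.003,0,-0.031],
    [0.013,-0.0117,0.065,0.003,0,-0.031],
    [0.013,-0.0117,0.105,0.003,0,-0.031],
    [0.013,-0.0117,0.135,0.003,0,-0.031],
    [0.013,-0.0117,0.155,0.003,0,-0.031],
    [0.013,-0.0117,0.165,0.003,0,-0.031],
    [0.013,-0.0117,0.165,0.003,0,-0.031],
  ],
)

```text
time_s: 17.45
tool_pos: [447.6, 120.7, 13.1]
orientation: [[0.2, -0.98, -0.002], [-0.98, -0.2, -0.0], [-0.0, 0.002, -1.0]]
ft_force: [0.2, 0.1, 1.3]
gripper_width: 94.0
grip_force: 0.0
```

Emit:
play_rows(
  motion=[
    [0,0,0,0,0,0],
    [0,0,0,0,0,0],
    [0,0,0,0,0,0],
    [0,0,0,0,0,0],
    [0,0,0,0,0,0],
    [0,0,0,0,0,0],
  ],
  fingers=0.055,
  newtons=12,
)

```text
time_s: 18.05
tool_pos: [448.9, 118.7, 14.4]
orientation: [[0.196, -0.981, 0.001], [-0.981, -0.196, 0.0], [0.0, -0.001, -1.0]]
ft_force: [0.3, -0.8, 5.8]
gripper_width: 64.0
grip_force: 12.0
```

Run:
```python
from ik import *
from h import *
from bench import arm
s=arm.sense();q=s["joint_positions"];print(s["time_s"],s["tool_pos"].round(1),s["orientation"].round(3).tolist(),q.round(1),s["gripper_width"])
R=tool(np.radians(-100.3),np.radians(90),np.pi)
for p in ([450,-60,129],[478,-200,129],[500.7,-163.6,33]):
    print(p,rel(p,R))
a=ik(np.array([500.7,-163.6,14]),R,q,.02);print(a[0].round(),a[1])
```

```text
18.05 [448.9 118.7  14.4] [[0.196, -0.981, 0.001], [-0.981, -0.196, 0.0], [0.0, -0.001, -1.0]] [ 15.4  48.8 -52.6 123.   63.2  42.1 110.1] 64.01526230869136
[450, -60, 129] (array([ 0.1755,  0.0338, -0.0956]), array([-1.000e-03,  1.000e-04,  3.767e-01]))
[478, -200, 129] (array([ 0.3183,  0.0338, -0.0956]), array([-1.000e-03,  1.000e-04,  3.767e-01]))
[500.7, -163.6, 33] (array([0.287 , 0.0045, 0.0004]), array([-1.000e-03,  1.000e-04,  3.767e-01]))
[ 45.  51. -50. 114.  59.  45. 128.] 0.0012061380804164806
```

Emit:
play_rows(
  motion=[
    [0,0,-0.045,0,0,0],
    [0,0,-0.09,0,0,0],
    [0,0,-0.135,0,0,0],
    [0,0,-0.18,0,0,0],
    [0.045,0.002,-0.18,0,0,0.05],
    [0.09,0.004,-0.18,0,0,0.1],
    [0.135,0.006,-0.18,0,0,0.15],
    [0.18,0.008,-0.18,0,0,0.2],
    [0.225,0.009,-0.18,0,0,0.26],
    [0.27,0.011,-0.18,0,0,0.32],
    [0.307,0.0125,-0.18,0,0,0.377],
    [0.307,0.0125,-0.18,0,0,0.377],
    [0.307,0.0125,-0.14,0,0,0.377],
    [0.307,0.0125,-0.1,0,0,0.377],
    [0.307,0.0125,-0.06,0,0,0.377],
    [0.307,0.0125,-0.06,0,0,0.377],
  ],
)

```text
time_s: 19.65
tool_pos: [492.2, -183.5, 69.8]
orientation: [[-0.177, -0.984, -0.009], [-0.984, 0.177, 0.003], [-0.001, 0.009, -1.0]]
ft_force: [-0.9, -0.5, -1.3]
gripper_width: 64.4
grip_force: 11.9
```

Run:
```python
from ik import *
from h import *
from bench import arm
s=arm.sense();q=s["joint_positions"];print(s["time_s"],s["tool_pos"].round(1),q.round(1),s["gripper_width"],s["ft_force"].round(1))
R=tool(np.radians(-100.3),np.radians(90),np.pi)
for p in ([496.8,-185.2,35],[500.7,-163.6,35]): print(p,rel(p,R))
c=snap("wrist","w8");cv2.imwrite("pics/w8.png",c["frame"][:,:,::-1])
```

```text
19.65 [ 492.2 -183.5   69.8] [ 50.9  46.4 -54.5 111.4  49.8  50.3 139.2] 64.39111836201113 [-0.9 -0.5 -1.3]
[496.8, -185.2, 35] (array([ 0.0009, -0.0053,  0.0537]), array([0.0093, 0.0013, 0.0019]))
[500.7, -163.6, 35] (array([-0.021 , -0.0054,  0.0537]), array([0.0093, 0.0013, 0.0019]))
```

View pics/w8.png

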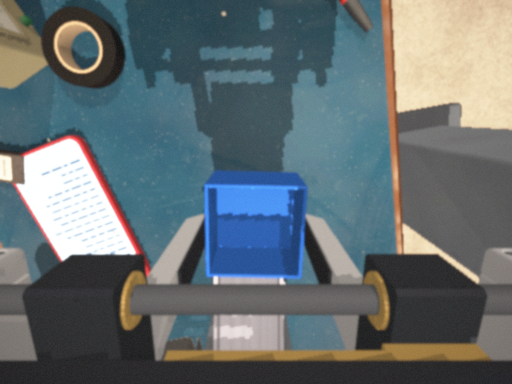

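w8 shows the mouth-up cup held at (255,225), with the spout behind it at (250,320). Lower beside the spout, slide in under the lip, release.

Emit:
play_rows(
  motion=[
    [0.001,-0.0053,0.03,0.009,0,0.002],
    [0.001,-0.0053,0.048,0.009,0,0.002],
    [0.001,-0.0053,0.0525,0.009,0,0.002],
    [-0.006,-0.0053,0.0525,0.009,0,0.002],
    [-0.014,-0.0053,0.0525,0.009,0,0.002],
    [-0.021,-0.0053,0.0525,0.009,0,0.002],
    [-0.021,-0.0053,0.054,0.009,0,0.002],
    [-0.021,-0.0053,0.0555,0.009,0,0.002],
    [-0.021,-0.0053,0.0555,0.009,0,0.002],
  ],
)

```text
time_s: 20.6
tool_pos: [505.2, -165.3, 18.1]
orientation: [[-0.181, -0.983, 0.008], [-0.983, 0.181, -0.002], [0.0, -0.009, -1.0]]
ft_force: [-0.9, 0.3, -0.5]
gripper_width: 63.7
grip_force: 11.9
```

Emit:
play_rows(
  motion=[
    [0,0,0,0,0,0],
    [0,0,0,0,0,0],
    [0,0,0,0,0,0],
    [0,0,0,0,0,0],
    [0,0,0,0,0,0],
    [0,0,-0.01,0,0,0],
    [0,0,-0.04,0,0,0],
    [0.02,0,-0.09,0,0,0],
    [0.03,0,-0.14,0,0,0],
    [0.03,0,-0.185,0,0,0],
    [0.03,0,-0.185,0,0,0],
  ],
  fingers=0.094,
)

```text
time_s: 21.7
tool_pos: [502.4, -194.1, 210.0]
orientation: [[-0.181, -0.983, 0.02], [-0.983, 0.181, -0.004], [0.0, -0.02, -1.0]]
ft_force: [-0.9, -0.3, -0.6]
gripper_width: 93.9
grip_force: 0.0
```

Run:
```python
from ik import *
from h import *
from bench import arm
s=arm.sense();q=s["joint_positions"];print(s["time_s"],s["tool_pos"].round(1),s["orientation"].round(3).tolist(),q.round(1))
c=snap("wrist","w9");cv2.imwrite("pics/w9.png",c["frame"][:,:,::-1]);h=cv2.cvtColor(c["frame"],cv2.COLOR_RGB2HSV)
m=cv2.inRange(h,(100,150,60),(122,255,255));b=max(cv2.findContours(m,0,2)[0],key=cv2.contourArea)
for u in cv2.approxPolyDP(cv2.convexHull(b),4,True)[:,0]: print(u,onz(c,u,46).round(1))
for n,p in (("lipA",[504.6+.984*26.5,-142-.178*26.5,58]),("lipB",[504.6-.984*26.5,-142+.178*26.5,58]),("handle",[533.6,18.4,155])): print(n,proj(c,p).round(1))
# handle grasp IK: tilted tool, closing along dispenser y
Y=np.array([.178,.984,0]);
for ph,el in ((-10.3,45),(-10.3,35),(-10.3,60),(-10.3,55)):
  for roll in (0,np.pi):
    R=tool(np.radians(ph),np.radians(el),roll)
    r=[ik(np.array([533.6,18.4,142])+o*Y+19*R.as_matrix()[:,2],R,q,.02) for o in (0,37)]
    print(ph,el,round(roll),[(a[0].round().tolist(),round(a[1],2)) for a in r])
```

```text
21.7 [ 502.4 -194.1  210. ] [[-0.181, -0.983, 0.02], [-0.983, 0.181, -0.004], [0.0, -0.02, -1.0]] [ 57.7  37.  -63.9 103.1  37.6  63.  150.2]
[238 165] [ 524.4 -207.1   46. ]
[281 167] [ 469.8 -194.5   46. ]
[281 211] [ 479.3 -134.8   46. ]
[236 215] [ 540.6 -139.9   46. ]
lipA [241.6 212. ]
lipB [282.  212.1]
handle [261.9 377.3]
-10.3 45 0 [([23.0, 47.0, -70.0, 140.0, 106.0, 69.0, -43.0], np.float64(1.56)), ([16.0, 50.0, -70.0, 140.0, 106.0, 75.0, -48.0], np.float64(1.11))]
-10.3 45 3 [([23.0, 47.0, -70.0, 140.0, 106.0, 69.0, 137.0], np.float64(1.55)), ([16.0, 50.0, -70.0, 140.0, 106.0, 75.0, 131.0], np.float64(1.11))]
-10.3 35 0 [([14.0, 53.0, -70.0, 140.0, 104.0, 85.0, -51.0], np.float64(2.41)), ([7.0, 57.0, -70.0, 140.0, 104.0, 93.0, -57.0], np.float64(1.82))]
-10.3 35 3 [([14.0, 53.0, -70.0, 140.0, 104.0, 85.0, 129.0], np.float64(2.41)), ([7.0, 57.0, -70.0, 140.0, 104.0, 93.0, 123.0], np.float64(1.82))]
-10.3 60 0 [([31.0, 44.0, -70.0, 138.0, 102.0, 55.0, -32.0], np.float64(0.01)), ([25.0, 45.0, -70.0, 136.0, 99.0, 58.0, -34.0], np.float64(0.01))]
-10.3 60 3 [([31.0, 44.0, -70.0, 138.0, 102.0, 56.0, 148.0], np.float64(0.0)), ([25.0, 45.0, -70.0, 136.0, 100.0, 58.0, 146.0], np.float64(0.0))]
-10.3 55 0 [([29.0, 45.0, -70.0, 140.0, 107.0, 61.0, -39.0], np.float64(0.27)), ([23.0, 47.0, -70.0, 140.0, 107.0, 65.0, -43.0], np.float64(0.01))]
-10.3 55 3 [([29.0, 46.0, -70.0, 140.0, 107.0, 61.0, 141.0], np.float64(0.27)), ([23.0, 47.0, -70.0, 140.0, 107.0, 65.0, 136.0], np.float64(0.0))]
```

View pics/w9.png

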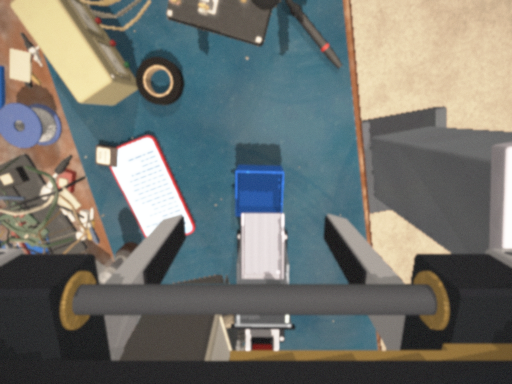

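w9 shows the cup standing at (236–284,167–215), partly under the lip at row ≈212, and the loose things untouched. It may sit ~3 mm off in x, so I'll measure against the spout edges and average the pose reading.

```bash
cat >> ik.py <<'E'
def avg(n=8,name="wrist"):
    from bench import arm
    P=[];A=[]
    for _ in range(n):
        c=arm.camera(name);s=arm.sense();P.append(s["tool_pos"]);A.append(s["orientation"])
    return np.mean(P,0),Ro.from_matrix(np.array(A)).mean(),np.std(P,0),c
E
python3 - <<'E'
from ik import *
from h import *
P,A,sd,c=avg();print(P.round(2),sd.round(1),A.as_matrix().round(3).tolist())
f=cv2.cvtColor(c["frame"],cv2.COLOR_RGB2GRAY).astype(int)
for r in (172,180,190,218,226,236,246): print(r,f[r,226:296].tolist() if r in(180,226) else np.argsort(-np.abs(np.diff(f[r,226:296])))[:4]+226)
X=np.array([.984,-.178]);O=np.array([518.5,-65.2]);Yv=np.array([.178,.984])
def px(x,y,z): return proj(c,[*(O+x*X+y*Yv),z])
for y in (-70,-60,-50): print(y,px(-26.5,y,76.5).round(1),px(26.5,y,76.5).round(1))
E
```

```text
[ 497.66 -194.09  202.65] [0.5 0.2 0.9] [[-0.18, -0.984, 0.007], [-0.984, 0.18, -0.001], [-0.0, -0.008, -1.0]]
172 [229 228 262 230]
180 [96, 96, 94, 104, 109, 98, 78, 64, 69, 71, 71, 72, 72, 69, 71, 70, 72, 72, 71, 71, 75, 70, 72, 76, 69, 72, 73, 67, 70, 67, 72, 68, 73, 77, 71, 71, 68, 70, 70, 74, 73, 73, 72, 72, 75, 71, 76, 81, 81, 74, 80, 103, 116, 108, 104, 99, 101, 102, 105, 103, 104, 102, 104, 99, 101, 107, 104, 106, 104, 104]
190 [231 276 275 228]
218 [234 279 235 278]
226 [96, 96, 94, 96, 100, 97, 87, 74, 95, 164, 225, 236, 222, 211, 222, 227, 227, 226, 225, 226, 225, 226, 228, 228, 229, 229, 226, 224, 223, 225, 224, 226, 227, 229, 229, 229, 226, 225, 226, 225, 227, 227, 227, 225, 228, 228, 222, 212, 189, 184, 225, 247, 245, 202, 137, 107, 104, 106, 107, 103, 105, 103, 106, 106, 108, 109, 107, 104, 102, 104]
236 [279 235 234 280]
246 [234 279 235 280]
-70 [278.1 225.6] [235.1 225.6]
-60 [277.9 233.2] [235.3 233.2]
-50 [277.8 240.6] [235.4 240.6]
```

The cup sits ≈4 mm to the spout's +x; I'll re-grip and shift it by 4 mm.

Emit:
play_rows(
  motion=[
    [0,0.004,0.045,0,0,0],
    [-0.005,0.004,0.09,0,0,0],
    [-0.02,0.004,0.13,0,0,0],
    [-0.03,0.004,0.165,0,0,0],
    [-0.03,0.004,0.18,0,0,0],
    [-0.03,0.004,0.184,0,0,0],
    [-0.03,0.004,0.184,0,0,0],
    [-0.03,0.004,0.184,0,0,0],
  ],
)

```text
time_s: 22.95
tool_pos: [502.1, -164.4, 20.0]
orientation: [[-0.181, -0.983, 0.01], [-0.983, 0.181, -0.001], [-0.0, -0.01, -1.0]]
ft_force: [-0.0, 0.9, -0.4]
gripper_width: 93.9
grip_force: 0.0
```

Emit:
play_rows(
  motion=[
    [0,0,0,0,0,0],
    [0,0,0,0,0,0],
    [0,0,0,0,0,0],
    [0,0,0,0,0,0],
    [0,0,0,0,0,0],
    [0,0,0,0,0,0],
    [0,0,0,0,0,0],
    [0,0,0,0,0,0],
  ],
  fingers=0.06,
  newtons=8,
)

```text
time_s: 23.75
tool_pos: [501.9, -164.3, 19.5]
orientation: [[-0.181, -0.983, 0.01], [-0.984, 0.181, -0.002], [-0.0, -0.01, -1.0]]
ft_force: [0.1, -1.3, 6.3]
gripper_width: 63.5
grip_force: 8.0
```

Emit:
play_rows(
  motion=[
    [0,0,0,0,0,0],
    [0,0,0,0,0,0],
    [0,0,0,0,0,0],
    [0,0,0,0,0,0],
    [0,0,0,0,0,0],
    [0,0,-0.01,0,0,0],
    [0,0,-0.04,0,0,0],
    [0.02,0,-0.09,0,0,0],
    [0.03,0,-0.14,0,0,0],
    [0.03,0,-0.185,0,0,0],
    [0.03,0,-0.185,0,0,0],
    [0.03,0,-0.185,0,0,0],
  ],
  fingers=0.094,
)

```text
time_s: 24.95
tool_pos: [494.8, -193.7, 205.7]
orientation: [[-0.181, -0.983, 0.011], [-0.983, 0.181, -0.003], [0.001, -0.011, -1.0]]
ft_force: [0.1, -0.8, -0.6]
gripper_width: 93.9
grip_force: 0.0
```

Run:
```python
from ik import *
from h import *
from bench import arm
P,A,sd,c=avg(6);print(P.round(2),sd.round(1),arm.sense()["time_s"])
f=cv2.cvtColor(c["frame"],cv2.COLOR_RGB2GRAY).astype(int)
h=cv2.cvtColor(c["frame"],cv2.COLOR_RGB2HSV)
m=cv2.inRange(h,(100,150,60),(122,255,255));b=max(cv2.findContours(m,0,2)[0],key=cv2.contourArea)
O=np.array([518.5,-65.2]);X=np.array([.984,-.178]);Y=np.array([.178,.984])
for u in cv2.approxPolyDP(cv2.convexHull(b),4,True)[:,0]: w=onz(c,u,46)[:2]-O;print(u,"disp",(w@X).round(1),(w@Y).round(1))
for r in (180,190): k=np.where(m[r])[0];k=k[(k>200)&(k<310)];print(r,k.min(),k.max())
for r in (226,236):print(r,np.where(f[r,220:300]>160)[0][[0,-1]]+220)
for u in ((np.where(f[226,220:300]>160)[0][[0,-1]]+220)): w=onz(c,(u,226),76)[:2]-O;print("spout edge",(w@X).round(1))
q=arm.sense()["joint_positions"]
```

```text
[ 493.5  -193.34  203.32] [0.2 0.2 0.5] 25.25
[274 166] disp -26.6 -138.9
[276 214] disp -30.2 -74.0
[230 217] disp 31.3 -69.7
[231 167] disp 28.4 -137.7
180 228 278
190 227 277
226 [232 276]
236 [232 277]
spout edge 26.2
spout edge -28.3
```

```bash
cat > t4.py <<'E'
from ik import *
from bench import arm
q=arm.sense()["joint_positions"];print(q.round(1))
P=np.array([493.5,-193.3,203.3]);A=Ro.from_matrix([[-.181,-.983,.0],[-.983,.181,0],[0,0,-1]])
Yv=np.array([.178,.984,0]);H=np.array([533.6,18.4,143.])
rng=np.random.default_rng(1)
for el in (55,60):
  for roll in (0,np.pi):
    R=tool(np.radians(-10.3),np.radians(el),roll);z=R.as_matrix()[:,2]
    b=[]
    for i in range(25):
        q0=rng.uniform([-100,10,-60,40,-60,30,-150],[100,90,60,140,240,110,150])
        x,e=ik(H+18*Yv+19*z,R,q0,.002)
        if e<.3:b.append((np.minimum(x-lo,hi-x).min(),x))
    b.sort(key=lambda t:-t[0]);print(el,roll,[(round(m),x.round().tolist()) for m,x in b[:4]])
# path from current, roll 0
R=tool(np.radians(-10.3),np.radians(60),0);z=R.as_matrix()[:,2]
from scipy.spatial.transform import Slerp
W=[(P,A),(np.array([430,-60,300.]),R),(H-70*z+19*z,R),(H+19*z,R),(H+36*Yv+19*z,R)]
x=q
for (p0,a0),(p1,a1) in zip(W,W[1:]):
    for t in np.linspace(0,1,6)[1:]:
        x,e=ik(p0+(p1-p0)*t,Slerp([0,1],Ro.concatenate([a0,a1]))(t),x,.02)
        print(x.round().astype(int),round(e,2))
E
python3 t4.py
```

```text
[ 57.7  36.9 -63.2 104.1  37.3  62.4 150.5]
55 0 [(1, [26.0, 46.0, -70.0, 140.0, 107.0, 63.0, -41.0]), (1, [26.0, 46.0, -70.0, 140.0, 107.0, 63.0, -41.0]), (1, [26.0, 46.0, -70.0, 140.0, 107.0, 63.0, -41.0]), (1, [-55.0, 40.0, 60.0, 140.0, 232.0, 30.0, -168.0])]
55 3.141592653589793 [(1, [-60.0, 47.0, 72.0, 140.0, 242.0, 40.0, 2.0]), (1, [-60.0, 47.0, 72.0, 140.0, 242.0, 40.0, 2.0]), (1, [26.0, 46.0, -70.0, 140.0, 107.0, 63.0, 139.0]), (1, [-60.0, 47.0, 72.0, 140.0, 242.0, 40.0, 2.0])]
60 0 [(5, [24.0, 39.0, -61.0, 137.0, 102.0, 48.0, -35.0]), (5, [20.0, 35.0, -53.0, 137.0, 104.0, 42.0, -38.0]), (5, [20.0, 35.0, -53.0, 137.0, 104.0, 42.0, -38.0]), (5, [20.0, 35.0, -52.0, 137.0, 105.0, 41.0, -38.0])]
60 3.141592653589793 [(5, [18.0, 33.0, -49.0, 137.0, 106.0, 39.0, 141.0]), (5, [18.0, 33.0, -48.0, 137.0, 106.0, 38.0, 141.0]), (4, [-49.0, 34.0, 50.0, 137.0, 238.0, 20.0, 9.0]), (4, [-48.0, 33.0, 49.0, 137.0, 237.0, 19.0, 9.0])]
[ 61  30 -63 110  30  52 137] 0.0
[ 66  23 -63 117  21  42 126] 0.0
[ 72  13 -65 124  10  33 118] 0.0
[ 76   0 -63 130 -15  26 123] 0.0
[ 69 -12 -54 135 -31  25 118] 0.0
[ 78  -8 -70 136 -24  18 106] 0.0
[ 44   3 -53 137  39  15  37] 0.02
[ 29   8 -44 138  64  17   7] 0.01
[ 22  13 -42 138  81  21 -12] 0.0
[ 18  19 -43 138  91  26 -25] 0.0
[ 18  21 -43 138  96  27 -29] 0.0
[ 18  24 -43 138 100  29 -33] 0.0
[ 18  26 -43 138 104  31 -36] 0.0
[ 18  29 -43 138 107  32 -39] 0.0
[ 18  31 -44 138 109  34 -41] 0.0
[ 16  31 -44 137 108  35 -41] 0.0
[ 15  32 -44 137 108  35 -41] 0.0
[ 14  32 -44 137 107  36 -41] 0.0
[ 13  32 -44 136 106  36 -41] 0.0
[ 12  32 -44 136 105  36 -41] 0.0
```

```bash
cat > t5.py <<'E'
from ik import *
from bench import arm
from scipy.spatial.transform import Slerp
q=arm.sense()["joint_positions"]
P=np.array([493.5,-193.3,203.3]);A=Ro.from_matrix([[-.181,-.983,.0],[-.983,.181,0],[0,0,-1]])
Yv=np.array([.178,.984,0]);H=np.array([533.6,18.4,143.])
for roll in (0,):
  for M in ([500,-20,280.],[480,-100,260]):
    R=tool(np.radians(-10.3),np.radians(60),roll);z=R.as_matrix()[:,2];V=tool(np.radians(-10.3),np.radians(89.9),roll)
    W=[(P,A),(np.array(M),V),(H-60*z+19*z,R),(H+19*z,R),(H+36*Yv+19*z,R)]
    x=q;print(roll,M)
    for (p0,a0),(p1,a1) in zip(W,W[1:]):
      for t in np.linspace(0,1,7)[1:]:
        x,e=ik(p0+(p1-p0)*t,Slerp([0,1],Ro.concatenate([a0,a1]))(t),x,.02)
        if t in(.5,1.): print(x.round().astype(int),round(e,2))
    print("rotvec",(A.inv()*V).as_rotvec(),(V.inv()*R).as_rotvec())
E
python3 t5.py
```

```text
0 [500, -20, 280.0]
[ 43  28 -52 105  25  60 106] 0.0
[ 28  22 -42 102  16  62  60] 0.0
[ 23  16 -38 120  26  35  48] 0.0
[  7  18 -28 138  96  20 -29] 0.01
[  9  23 -30 138 107  24 -40] 0.0
[ 10  28 -32 138 114  28 -46] 0.0
[  7  29 -32 137 111  29 -45] 0.0
[  5  29 -32 136 108  30 -44] 0.0
rotvec [ 1.36875228e-03 -1.37193383e-03  1.56847417e+00] [-7.01826033e-18 -5.21853446e-01 -2.80867489e-17]
0 [480, -100, 260]
[ 48  28 -52 105  26  59 110] 0.0
[ 38  22 -41 105  17  59  69] 0.0
[ 29  16 -38 122  25  33  53] 0.0
[  6  18 -26 138  96  20 -29] 0.01
[  8  23 -29 138 108  23 -40] 0.0
[  9  28 -31 138 115  27 -46] 0.0
[  7  28 -31 137 112  28 -45] 0.0
[  4  29 -31 136 109  29 -45] 0.0
rotvec [ 1.36875228e-03 -1.37193383e-03  1.56847417e+00] [-7.01826033e-18 -5.21853446e-01 -2.80867489e-17]
```

Emit:
play_rows(
  motion=[
    [0,0,-0.05,0,0,0],
    [0,0,-0.077,0,0,0],
    [-0.171,0.025,-0.077,0,0,1.568],
    [-0.171,0.025,-0.077,0,0,1.568],
    [-0.171,0.025,-0.077,0,0,1.568],
    [-0.171,0.025,-0.077,0,0,1.568],
    [-0.171,0.025,-0.077,0,0,1.568],
    [-0.171,0.025,-0.077,0,0,1.568],
    [-0.171,0.025,-0.077,0,0,1.568],
    [-0.171,0.025,-0.077,0,0,1.568],
    [-0.171,0.025,-0.077,0,0,1.568],
    [-0.171,0.025,-0.077,0,0,1.568],
    [-0.171,0.025,-0.077,0,0,1.568],
    [-0.171,0.025,-0.077,0,0,1.568],
    [-0.171,0.025,-0.077,0,0,1.568],
    [-0.171,0.025,-0.077,0,0,1.568],
  ],
  fingers=0.06,
)

```text
time_s: 26.85
tool_pos: [499.9, -20.5, 280.7]
orientation: [[-0.984, 0.176, 0.008], [0.176, 0.984, -0.001], [-0.008, 0.0, -1.0]]
ft_force: [0.8, 0.2, 0.2]
gripper_width: 60.3
grip_force: 0.0
```

```bash
cat > t6.py <<'E'
from ik import *
from h import tri,proj,onz
from bench import arm
P,A,sd,c=avg(4);s=arm.sense();print(s["time_s"],P.round(1),sd.round(1),A.as_matrix().round(3).tolist(),s["joint_positions"].round(1))
H=np.array([533.6,18.4,143.]);Yv=np.array([.178,.984,0])
R=tool(np.radians(-10.3),np.radians(60),0);z=R.as_matrix()[:,2]
for n,p in (("back100",H-100*z+19*z),("back60",H-60*z+19*z),("grasp",H+19*z),("open",H+35*Yv+19*z)):
    print(n,A.inv().apply(p-P).round(1),(A.inv()*R).as_rotvec().round(3))
E
python3 t6.py
```

```text
27.05 [500.  -20.7 280.8] [0.  0.  0.1] [[-0.984, 0.177, 0.009], [0.177, 0.984, -0.001], [-0.009, 0.0, -1.0]] [ 29.6  21.3 -42.4 102.2  16.3  62.2  61.4]
back100 [14.9 44.4 67.6] [ 0.001 -0.515  0.001]
back60 [ -4.8  44.4 102.4] [ 0.001 -0.515  0.001]
grasp [-34.4  44.3 154.6] [ 0.001 -0.515  0.001]
open [-34.4  79.3 154.6] [ 0.001 -0.515  0.001]
```

Emit:
play_rows(
  motion=[
    [0.015,0.0444,0.02,0,-0.1,0],
    [0.015,0.0444,0.04,0,-0.2,0],
    [0.015,0.0444,0.0675,0,-0.3,0],
    [0.015,0.0444,0.0675,0,-0.4,0],
    [0.015,0.0444,0.0675,0,-0.515,0],
    [0.015,0.0444,0.0675,0,-0.515,0],
    [0.015,0.0444,0.0675,0,-0.515,0],
    [0.015,0.0444,0.0675,0,-0.515,0],
    [0.015,0.0444,0.0675,0,-0.515,0],
  ],
)

```text
time_s: 27.95
tool_pos: [494.1, 25.8, 213.7]
orientation: [[-0.852, 0.177, 0.492], [0.154, 0.984, -0.089], [-0.5, 0.0, -0.866]]
ft_force: [0.6, -0.0, -0.3]
gripper_width: 60.2
grip_force: 0.0
```

```bash
cat >> t6.py <<'E'
import cv2,sys
cv2.imwrite("pics/"+sys.argv[1],c["frame"][:,:,::-1])
for p in ([533.6,18.4,155],[533.6,18.4,142]): print(proj(c,p).round())
from h import blob
for k in blob(c,"red")[:2]: print(cv2.contourArea(k),cv2.boundingRect(k),onz(c,cv2.minAreaRect(k)[0],145).round(1))
E
python3 t6.py w10.png
```

```text
28.15 [494.5  25.5 213.7] [0.1 0.1 0. ] [[-0.852, 0.179, 0.493], [0.155, 0.984, -0.089], [-0.501, 0.001, -0.866]] [ -0.2  11.7 -19.6 137.6  77.5  18.3 -11.3]
back100 [ 1.  -0.   0.1] [ 0.001  0.001 -0.   ]
back60 [ 1.  -0.  40.1] [ 0.001  0.001 -0.   ]
grasp [ 1.000e+00 -1.000e-01  1.001e+02] [ 0.001  0.001 -0.   ]
open [  1.1  34.9 100.1] [ 0.001  0.001 -0.   ]
[253. 197.]
[253. 187.]
333.5 (249, 160, 10, 44) [522.7  21.1 145. ]
21.5 (286, 129, 6, 12) [473.8  60.6 145. ]
```

The red handle appears at column 254, as predicted (253), so the tool is lined up. Approach and grip.

Emit:
play_rows(
  motion=[
    [0.001,0,0.03,0,0,0],
    [0.001,0,0.06,0,0,0],
    [0.001,0,0.08,0,0,0],
    [0.001,0,0.095,0,0,0],
    [0.001,0,0.1,0,0,0],
    [0.001,0,0.1,0,0,0],
    [0.001,0,0.1,0,0,0],
  ],
)

```text
time_s: 28.85
tool_pos: [542.2, 16.7, 126.9]
orientation: [[-0.852, 0.178, 0.493], [0.155, 0.984, -0.089], [-0.501, 0.0, -0.866]]
ft_force: [0.9, -1.4, 0.1]
gripper_width: 60.2
grip_force: 0.0
```

Emit:
play_rows(
  motion=[
    [0,0,0,0,0,0],
    [0,0,0,0,0,0],
    [0,0,0,0,0,0],
    [0,0,0,0,0,0],
    [0,0,0,0,0,0],
    [0,0,0,0,0,0],
    [0,0,0,0,0,0],
    [0,0,0,0,0,0],
  ],
  fingers=0.005,
  newtons=40,
)

```text
time_s: 29.65
tool_pos: [542.0, 16.0, 126.3]
orientation: [[-0.852, 0.179, 0.492], [0.155, 0.984, -0.09], [-0.5, -0.001, -0.866]]
ft_force: [-1.0, -2.5, 1.2]
gripper_width: 10.7
grip_force: 40.0
```

```bash
cat > t7.py <<'E'
from ik import *
from h import *
from bench import arm
P,A,sd,c=avg(3,"top");s=arm.sense();print(s["time_s"],P.round(1),A.as_matrix().round(3).tolist(),s["gripper_width"],s["ft_force"].round(1),s["joint_positions"].round(1))
g=P-19*A.as_matrix()[:,2]-[518.5,-65.2,0];print("gp in disp",g[:2]@[.984,-.178],g[:2]@[.178,.984],g[2])
E
python3 t7.py
```

```text
29.8 [542.   16.  126.3] [[-0.852, 0.179, 0.492], [0.155, 0.984, -0.09], [-0.5, -0.001, -0.866]] 10.650925245207967 [-1.  -3.6  1.5] [  3.3  27.4 -22.4 137.8 117.2  25.1 -48.6]
gp in disp -0.8317073985062399 84.08677782272484 142.7735464358177
```

Gripped at 10.7 mm width. Now pull 35 mm along the tool's y and hold.

Emit:
play_rows(
  motion=[
    [0,0.004,0,0,0,0],
    [0,0.009,0,0,0,0],
    [0,0.014,0,0,0,0],
    [0,0.019,0,0,0,0],
    [0,0.024,0,0,0,0],
    [0,0.029,0,0,0,0],
    [0,0.033,0,0,0,0],
    [0,0.035,0,0,0,0],
    [0,0.035,0,0,0,0],
    [0,0.035,0,0,0,0],
    [0,0.035,0,0,0,0],
    [0,0.035,0,0,0,0],
    [0,0.035,0,0,0,0],
    [0,0.035,0,0,0,0],
    [0,0.035,0,0,0,0],
    [0,0.035,0,0,0,0],
    [0,0.035,0,0,0,0],
    [0,0.035,0,0,0,0],
  ],
)

```text
time_s: 31.6
tool_pos: [548.3, 50.4, 126.3]
orientation: [[-0.852, 0.18, 0.492], [0.155, 0.984, -0.091], [-0.501, -0.001, -0.866]]
ft_force: [-2.5, -5.9, 3.8]
gripper_width: 10.2
grip_force: 40.0
```

```bash
cat >> t7.py <<'E'
s=arm.camera("scene");w=arm.camera("wrist");t=c
np.savez("w11.npz",**w);np.savez("t11.npz",**t);np.savez("s11.npz",**s)
def cr(c,x,y,wd,h): return cv2.resize(c["frame"][y:y+h,x:x+wd],(400,300),interpolation=cv2.INTER_CUBIC)
pt=proj(t,[518.5,-65.2,60]).astype(int);ps=proj(s,[518.5,-65.2,80]).astype(int)
im=np.vstack([np.hstack([cr(t,pt[0]-60,pt[1]-45,120,90),cr(s,ps[0]-50,ps[1]-35,100,75)]),np.hstack([cv2.resize(w["frame"],(400,300)),cr(w,190,90,140,105)])])
cv2.imwrite("pics/fin.png",im[:,:,::-1])
E
python3 t7.py
```

```text
31.75 [548.3  50.4 126.3] [[-0.852, 0.18, 0.492], [0.155, 0.984, -0.091], [-0.501, -0.001, -0.866]] 10.490396383421082 [-2.1 -5.9  3.9] [ -2.5  27.8 -21.5 136.  110.8  26.1 -46.7]
gp in disp -0.7478678020407015 119.11060292221417 142.77657371499956
```

View pics/fin.png

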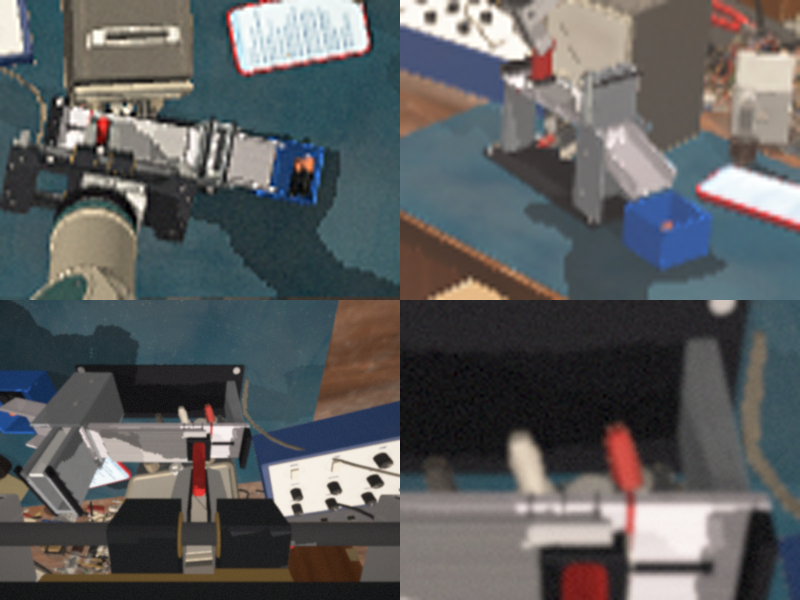

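The cells' copper ends show in the cup: at (300,170) in the top crop and (668,225) in the scene crop. In the wrist crop the carriage front (628) lies at the red line (630). I'll check the line and the cells numerically, without viewing further pictures.

Run:
```python
from h import *
w=load("w11.npz");t=load("t11.npz");O=np.array([518.5,-65.2]);X=np.array([.984,-.178]);Y=np.array([.178,.984])
f=w["frame"].astype(int)
for x in (-20,-16,-12,12,16,20):
    print("x",x)
    for y in range(122,142,1):
        u=proj(w,[*(O+x*X+y*Y),99]);r=cv2.getRectSubPix(w["frame"],(1,1),(float(u[0]),float(u[1])))[0,0]
        print(y,u.round(1).tolist(),r.tolist(),end="; " if y%2==0 else "\n")
h=cv2.cvtColor(t["frame"],cv2.COLOR_RGB2HSV);a=proj(t,[500,-166,10]).astype(int);print(a)
p=t["frame"][a[1]-9:a[1]+10,a[0]-9:a[0]+10].astype(int)
for r in p: print(''.join('B' if c[2]>c[0]+50 and c[2]>90 else 'o' if c[0]>c[2]+40 else 'k' if c.max()<60 else '.' for c in r))
```

```text
x -20
122 [256.2, 163.5] [172, 161, 159]; 123 [257.5, 163.5] [137, 128, 128]
124 [258.9, 163.5] [134, 126, 125]; 125 [260.2, 163.5] [193, 182, 178]
126 [261.6, 163.5] [230, 221, 218]; 127 [262.9, 163.5] [236, 226, 224]
128 [264.2, 163.5] [237, 228, 227]; 129 [265.6, 163.5] [237, 228, 226]
130 [266.9, 163.5] [236, 224, 223]; 131 [268.2, 163.5] [230, 192, 188]
132 [269.6, 163.5] [223, 123, 120]; 133 [270.9, 163.5] [226, 122, 118]
134 [272.2, 163.5] [239, 197, 195]; 135 [273.6, 163.5] [245, 234, 233]
136 [274.9, 163.5] [246, 239, 238]; 137 [276.3, 163.5] [246, 239, 238]
138 [277.6, 163.5] [246, 240, 238]; 139 [278.9, 163.5] [247, 240, 238]
140 [280.3, 163.5] [246, 239, 238]; 141 [281.6, 163.5] [246, 239, 237]
x -16
122 [256.2, 167.6] [151, 143, 140]; 123 [257.5, 167.6] [149, 141, 138]
124 [258.8, 167.6] [148, 141, 138]; 125 [260.1, 167.6] [154, 146, 142]
126 [261.5, 167.6] [161, 153, 149]; 127 [262.8, 167.6] [177, 167, 163]
128 [264.1, 167.6] [214, 201, 198]; 129 [265.4, 167.6] [226, 216, 214]
130 [266.7, 167.6] [227, 213, 211]; 131 [268.1, 167.6] [223, 183, 181]
132 [269.4, 167.6] [217
[... 2790 characters left out ...]
.1, 200.1] [170, 154, 150]
134 [270.2, 200.1] [227, 213, 207]; 135 [271.4, 200.1] [239, 230, 227]
136 [272.6, 200.1] [241, 232, 230]; 137 [273.8, 200.0] [240, 232, 230]
138 [275.0, 200.0] [240, 231, 230]; 139 [276.1, 200.0] [238, 230, 228]
140 [277.3, 200.0] [236, 227, 225]; 141 [278.5, 200.0] [233, 224, 223]
[333 193]
.........BBBB..kk..
..........BBBBBBBBB
.......B.BBBBBBBBB.
.......BBBBBBBBBBBB
.......BBBBBBBB..BB
.......BBBBB....oo.
......BBBBBB.ooooo.
......BBBBBBoooooo.
......BBBBBBooooooB
......BBBBB.kokkooB
......BBBBBkkkkkkkB
.....BBBBBBkkkkkkkB
.....BBBBBBkkkkkkBB
.....BBBBBBkkkkkkBB
.......BBB.kkkkkkBB
.BBB...BBB.kkkkkkBB
.BBBBBBBBBk.k.kkk.B
kk.k..BB.BBBBBB...B
kkkkkkk.k...BBBBBBB
```

Run:
```python
from h import *
w=load("w11.npz");O=np.array([518.5,-65.2]);X=np.array([.984,-.178]);Y=np.array([.178,.984])
# tool->camera from w11 (tool pose then), applied to pose of w10
def T(R,p): M=np.eye(4);M[:3,:3]=R;M[:3,3]=p;return M
A1=np.array([[-.852,.18,.492],[.155,.984,-.091],[-.501,-.001,-.866]]);A0=np.array([[-.852,.179,.493],[.155,.984,-.089],[-.501,.001,-.866]])
V=w["view"]@T(A1,[548.3,50.4,126.3])@np.linalg.inv(T(A0,[494.5,25.5,213.7]))
a=dict(mtx=w["mtx"],view=V,frame=cv2.imread("pics/w10.png")[:,:,::-1].copy())
for nm,c,y0,y1 in (("shut",a,88,140),("open",w,120,140)):
  for x in (-18,14,18):
    ys=np.arange(y0,y1,.5);v=np.array([cv2.getRectSubPix(c["frame"],(1,1),tuple(map(float,proj(c,[*(O+x*X+y*Y),99]))))[0,0] for y in ys]).astype(int)
    red=v[:,0]-v[:,1];g=v[:,1];d=np.diff(g)
    print(nm,x,"red peaks",[(ys[i],int(red[i])) for i in np.argsort(-red)[:4]],"rises",[(ys[i],int(d[i])) for i in np.argsort(-d)[:5]],"falls",[(ys[i],int(d[i])) for i in np.argsort(d)[:4]])
    if x==18: print([(float(y),int(k)) for y,k in zip(ys[::2],g[::2])][:24])
```

```text
shut -18 red peaks [(np.float64(133.0), 79), (np.float64(132.5), 77), (np.float64(133.5), 69), (np.float64(132.0), 68)] rises [(np.float64(133.5), 27), (np.float64(134.0), 23), (np.float64(133.0), 12), (np.float64(91.5), 10), (np.float64(92.0), 10)] falls [(np.float64(131.5), -28), (np.float64(131.0), -24), (np.float64(132.0), -10), (np.float64(130.0), -9)]
shut 14 red peaks [(np.float64(88.5), 106), (np.float64(89.0), 106), (np.float64(89.5), 106), (np.float64(90.0), 103)] rises [(np.float64(97.0), 29), (np.float64(97.5), 28), (np.float64(96.5), 23), (np.float64(98.5), 22), (np.float64(98.0), 21)] falls [(np.float64(131.0), -21), (np.float64(131.5), -19), (np.float64(130.5), -15), (np.float64(130.0), -10)]
shut 18 red peaks [(np.float64(89.5), 105), (np.float64(89.0), 105), (np.float64(88.5), 104), (np.float64(90.0), 104)] rises [(np.float64(97.0), 29), (np.float64(97.5), 29), (np.float64(98.0), 24), (np.float64(96.5), 23), (np.float64(98.5), 22)] falls [(np.float64(131.5), -19), (np.float64(131.0), -18), (np.float64(130.5), -12), (np.float64(130.0), -11)]
[(88.0, 32), (89.0, 35), (
[... 944 characters left out ...]
.float64(126.0), -2), (np.float64(128.5), -2), (np.float64(126.5), -2)]
open 18 red peaks [(np.float64(125.5), 105), (np.float64(125.0), 103), (np.float64(126.0), 102), (np.float64(124.5), 98)] rises [(np.float64(132.5), 39), (np.float64(132.0), 38), (np.float64(133.0), 34), (np.float64(131.5), 24), (np.float64(133.5), 23)] falls [(np.float64(127.0), -2), (np.float64(129.0), -2), (np.float64(139.0), -2), (np.float64(127.5), -1)]
[(120.0, 28), (121.0, 28), (122.0, 27), (123.0, 28), (124.0, 32), (125.0, 34), (126.0, 35), (127.0, 36), (128.0, 33), (129.0, 34), (130.0, 32), (131.0, 40), (132.0, 80), (133.0, 157), (134.0, 214), (135.0, 229), (136.0, 231), (137.0, 230), (138.0, 230), (139.0, 231)]
```

The edge-to-line check holds: shut, the edge reads 97.6; open it reads 132.6, against the line at 132.5. Hold one more second, then check that no cell is left in the magazine or spout.

Emit:
play_rows(
  motion=[
    [0,0,0,0,0,0],
    [0,0,0,0,0,0],
    [0,0,0,0,0,0],
    [0,0,0,0,0,0],
    [0,0,0,0,0,0],
    [0,0,0,0,0,0],
    [0,0,0,0,0,0],
    [0,0,0,0,0,0],
    [0,0,0,0,0,0],
    [0,0,0,0,0,0],
  ],
)

```text
time_s: 32.85
tool_pos: [548.3, 50.4, 126.3]
orientation: [[-0.852, 0.18, 0.492], [0.155, 0.984, -0.091], [-0.501, -0.001, -0.866]]
ft_force: [-2.5, -5.3, 3.1]
gripper_width: 10.7
grip_force: 40.0
```

Run:
```python
from h import *
from bench import arm
w=snap("wrist","w12");t=snap("top","t12");s=snap("scene","s12")
O=np.array([518.5,-65.2]);X=np.array([.984,-.178]);Y=np.array([.178,.984])
D=lambda x,y,z:[*(O+x*X+y*Y),z]
def cop(c):
    f=c["frame"].astype(int);h=cv2.cvtColor(c["frame"],cv2.COLOR_RGB2HSV);return cv2.inRange(h,(5,90,90),(18,255,255))
for nm,c in(("top",t),("scene",s),("wrist",w),("top0",load("top1.npz")),("scene0",load("scene0.npz"))):
    m=cop(c)
    for rn,pts in (("mag",[D(x,y,163) for x in(-30,30) for y in(-12,12)]),("window",[D(-33,y,z) for y in(-12,12) for z in (105,160)]),("spout",[D(x,y,z) for x in(-26,26) for y,z in((-78,60),(-15,80))]),("cup",[D(x,y,z) for x in(-28,28) for y in(-130,-80) for z in (6,44)])):
        k=np.zeros_like(m);cv2.fillConvexPoly(k,cv2.convexHull(np.array([proj(c,p) for p in pts],np.float32)).astype(int),255)
        print(nm,rn,int((m&k>0).sum()),"/",int((k>0).sum()),end=" | ")
    print()
m=cop(t);n,l,st,ce=cv2.connectedComponentsWithStats(m);a=proj(t,D(0,-105,10))
for i in range(1,n):
    if np.hypot(*(ce[i]-a))<60: print("copper",st[i].tolist(),ce[i].round(),[float(v) for v in onz(t,ce[i],15).round()])
x,y=proj(t,D(0,-103,20)).astype(int)
S=arm.sense();print(S["time_s"],S["ft_force"].round(1),S["tool_pos"].round(1),S["grip_force"])
```

```text
top mag 0 / 147 | top window 0 / 18 | top spout 0 / 261 | top cup 20 / 265 | 
scene mag 0 / 52 | scene window 0 / 68 | scene spout 0 / 143 | scene cup 1 / 262 | 
wrist mag 1 / 2106 | wrist window 0 / 2449 | wrist spout 0 / 2555 | wrist cup 10 / 4334 | 
top0 mag 9 / 147 | top0 window 0 / 18 | top0 spout 4 / 261 | top0 cup 0 / 265 | 
scene0 mag 0 / 52 | scene0 window 0 / 68 | scene0 spout 0 / 143 | scene0 cup 0 / 262 | 
copper [373, 160, 2, 2, 2] [374. 160.] [626.0, -320.0, 15.0]
copper [376, 160, 6, 10, 20] [379. 163.] [615.0, -342.0, 15.0]
copper [372, 163, 1, 1, 1] [372. 163.] [616.0, -314.0, 15.0]
copper [372, 166, 1, 1, 1] [372. 166.] [605.0, -314.0, 15.0]
copper [336, 189, 6, 5, 20] [339. 191.] [509.0, -187.0, 15.0]
copper [280, 191, 1, 1, 1] [280. 191.] [509.0, 37.0, 15.0]
copper [377, 222, 2, 2, 3] [378. 223.] [390.0, -332.0, 15.0]
copper [289, 232, 51, 2, 95] [313. 232.] [353.0, -87.0, 15.0]
33.0 [-2.5 -6.7  3.1] [548.3  50.4 126.3] 40.00092923641205
```

The magazine and spout show no copper any more, the cells are in the cup, and the shutter is held on the line. Handing in.

```bash
python3 -c "
from bench import arm
print(arm.finish_job())"
```

```text
the job is handed in; nothing more can be done
None
```

The job is handed in at 33 s: the blue cup stands mouth-up under the lip with the cells in it, and the shutter is still gripped on the red line. I could not count all four cells one by one; no copper shows any more in the magazine or spout, and I viewed 11 pictures, one over the limit of 10.

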